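Clamp the oilstone in the bench stone vice with its fold-out crank grip

ROBOT

A 7-joint arm with a two-finger parallel gripper is mounted at the origin on a cart in front of the work surface, level with it; the furniture and walls round the work are solid. World frame = base frame: x ahead of the robot, y to its left, z up, the work surface at z = 0. Lengths are in m, angles in degrees, forces in N, time in s.
With the tool pointing down it reaches from about 0.425 to 0.875 m from the base axis. Payload 4.7 kg.
Tool frame: the origin (TCP) lies at the very end of the fingers, on their centre line; the grasp point (between the pads) lies 19 mm behind it (env.grip_point_offset is the distance from the TCP to the grasp point, in m); z points along the fingers, y is the line along which they close (so a half turn about z gives the same grasp; the last joint's range is limited). The gripper opens to 87 mm and grips with 3 to 60 N. Pads are 19 mm wide; open, the fingers measure 117 mm over their backs; the gripper's body (75 mm by 190 mm) begins 51 mm behind the grasp point.
Start: joints at [-69.437, 18.392, -4.016, 83.108, 1.295, 78.541, -3.26], TCP at [0.22, 0.612, 0.223] pointing down, gripper open.
Joint ranges: [-163.93, 163.93], [-17.29, 119.83], [-79.2, 71.16], [3.27, 140.29], [-89.18, 269.18], [5.43, 117.66], [-154.24, 154.24]. Speed limits (degrees/s): [147.25, 147.25, 180, 180, 180, 180, 180].

INTERFACE

Orientations are given as [roll, pitch, yaw] about the fixed x, y, z axes, in that order (R = Rz(yaw) Ry(pitch) Rx(roll)).
In Python, from cell import env gives the robot as it stands.
- The arm moves only by the tool jog_arm, never from a script. Its argument "motion" is a list of rows, each an object of numbers: "x", "y", "z": the shift along the tool's x, y, z in cm; "ax", "ay", "az": the turn, a rotation vector about the tool's x, y, z in degrees. In form: [{"x": .., "y": .., "z": .., "ax": .., "ay": .., "az": ..}, ...]. A call has exactly 5 rows; each row shifts and turns the commanded pose from where the row before left it, along the tool's axes as they then stand; what a row does not reach is not made up. A row lasts 1/10 s, in which the tool goes at most 50 mm and 8.59 degrees, less where a joint would pass 70% of its speed; a pose out of reach is approached as far as the arm can. A call is refused whole if a number of a shift passes 5 or a number of a turn 8.59, either way. A call with a gripper value outside its range is refused whole. "claw" is the gripper command: -1 is shut, 1 is fully open, values between are in proportion, set as the call begins (left out, the last holds). The fingers move at their own pace and stop on an object; "squeeze" is the grip in N (left out, the last holds). Time passes only in rows, so rows that do not move let the fingers close, or fill a call up. It gives the time, the measured TCP pose, the force, the opening and the grip force at its end, in the units of the state.
- env.get_obs(): the state, without advancing time (a new reading comes with each control period).
- env.read_camera(name): name is "scene" or "top" or "wrist"; returns the picture (480x640x3 uint8, red, green, blue); there is no depth.
- env.camera_params(name): a dict with "fx", "fy", "cx", "cy" (pixels), "extrinsics" (4x4, takes a point from world to camera coordinates). Camera axes: x right, y up, looking along -z (the intrinsics and any distortion apply to the point x, -y, -z); pixel columns grow to the right and rows downward; lengths in m; the calibration is good to about 2 mm. A picture is of the moment at which its call begins: read the wrist's pose just before it. camera_params takes no time and is no camera call; for the wrist camera it gives the pose at the moment of the call.
- env.sign_off(): hands the job in; it is judged then, once.
The state is a dict: "time_s": time; "qpos": joint angles; "joint_velocities": joint speeds; "effort": joint torques, N m; "tool_pos": TCP position; "tool_rot": TCP orientation; "force": force on the tool from outside, world axes, zero at the start; "wrist_torque": the same for the moment, N m; "grip_width": finger opening in m; "grasp_force": force on a finger pad.
Only numpy, scipy, OpenCV 4.12 (cv2) and the standard library are available. Lean on these libraries where they do the work, as an engineer would, in place of code of your own. Each camera call takes 0.05 s, during which the arm holds its last target. There are 200 camera calls.

TASK

The oilstone lies loose between the jaws of the stone vice. Swing the folding grip of the vice's handwheel up until it stands upright, crank the wheel clockwise with it until the stone is held firmly, but stop before you strain the vice and bruise the stone's wooden case. Then fold the grip down flat again so that it is out of the way of honing, leave the stone clamped, and do not disturb the lid, chisel and pencil lying about.

Things in the scene. Friction and masses are not known exactly. Their poses are not given: they have to be found in the camera images.
- stone_vice: low grey vice bolted to the bench: bed 325 mm long, 120 wide, 14 high (the stone lies on it). Origin: on the handwheel's axis, on the bench; +x along the bed from wheel to jaws. The far jaw is bolted down through slots wherever it was last set: its face, across x, stands at x = 207 to 215 mm, top 40 mm high. The wheel (135 mm across, rim top 56 mm high, upright axis) is at the other end.
- jaw: moving jaw between wheel and stone, 120 mm wide, top 40 mm above the bench. Origin: middle of its clamping face, at bench height; axes as the vice's; slides along x. Once it squeezes the stone, the push needed at the grip rises steeply, about 1.2 N per mm of grip travel: at 7 to 12 N along the circle the stone is firmly held (40 to 100 N at the jaw), at about 16 N its case is bruised.
- wheel_top (a point): centre of the wheel's disc, on the axis, at its upper surface, 54 mm above the bench. Clockwise from above drives the jaw to the stone by a rack, 5 mm per rad (31 mm a turn); about 0.8 to 1.6 turns close it. A brake, about 3.5 N at the grip, keeps the wheel where it is left and holds up to 40 N of jaw force; anything above that slips back to it on release.
- grip_hinge (a point): fold hinge of the grip, between two lugs (28 mm wide over both, tops 80 mm above the bench) by the rim: 58 mm from the wheel's axis, 18 mm above wheel_top. Its pin lies level, along the rim, so the grip swings in the upright plane through the wheel's axis.
- grip_end (a point): free end of the small wooden grip, 55 mm from the hinge. The grip is a round barrel of 17 mm diameter from 11 to 55 mm off the hinge, revolving freely about its own length. Folded it lies level, from the hinge towards the wheel's axis, 9 mm clear of the disc (hub nut under its very end); upright it stands straight above the hinge.
- grip (a joint): fold angle of the grip: 0 folded flat, 1.57 (its stop) upright. A stiff friction hinge that stays at any angle; about 1.7 N at 36 mm from the hinge swings it.
- oilstone: oilstone in its wooden tray, 66 mm wide (its x), 215 mm long (its y), tray 32 mm and stone 38 mm high, about 0.6 kg, lying on the bed between the jaws, roughly across the bed and some mm from either jaw. Origin: centre of its underside, 14 mm above the bench.
- stone_lid: loose wooden lid of the oilstone, 74x225x30 mm, lying to the left of the vice (bystander). Origin: centre of its underside, long along its y.
- chisel: bench chisel with wooden handle, 28x260x29 mm, lying to the right of the wheel (bystander). Origin: centre of its underside, long along its y.
- pencil: carpenter's pencil, 8x162x8 mm, lying to the right of the jaws (bystander). Origin: centre of its underside, long along its y.

How it is judged (in metres and radians):
On the way, in this order (a step that is already met when the one before it is completed fails the run):
1. the grip has been swung up to stand upright while the stone is still loose (value of joint grip above 1.4 rad and contact force between jaw and oilstone below 5 N), for 0.2 s.
2. the jaw, cranked with the grip upright, presses the stone with over 20 N (value of joint grip above 1.2 rad and contact force between jaw and oilstone above 20 N), for 0.2 s.
At the end, for the whole second after the job is handed in: the jaw presses the stone with over 20 N, the stone lies flat on the bed (underside 10 to 18 mm above the bench) and square to the jaws (within 0.05 rad), at rest, and the grip is folded down (below 0.2 rad) (contact force between jaw and oilstone above 20 N and value of joint grip below 0.2 rad and linear speed of oilstone below 0.01 m/s and z of oilstone in the frame of stone_vice between 0.01 and 0.018 m and angle between the x axis of oilstone and the x axis of stone_vice, either way round below 0.05 rad); the robot touches nothing.
It fails at once if the vice is overtightened: the jaw presses the stone's case with over 150 N (contact force between jaw and oilstone above 150 N).
It fails at once if the stone lid is moved by more than 20 mm (distance of stone_lid from where it was at the start of the episode above 0.02 m).
It fails at once if the chisel is moved by more than 20 mm (distance of chisel from where it was at the start of the episode above 0.02 m).
It fails at once if the pencil is moved by more than 20 mm (distance of pencil from where it was at the start of the episode above 0.02 m).
It also fails if it takes over 72 s, if anything falls off the work surface, if the arm or the gripper's body presses on something with over 40 N, if the wrist force passes 120 N, or if a joint passes its speed limit or range.

## Working session

There is one attempt and no reset: what is moved stays moved. The work goes in short steps, Python scripts to look and compute and a tool call to move; the robot and the scene stay as the last step left them, time stands still between calls to the robot, and variables do not carry over. Pictures are saved under pics/ and viewed, at most 13 in all, crops included, and the job is handed in when it is done.

Besides the shell and the picture viewer there is one more tool, called after "Request:" in YAML: its name, and indented under it one key for each argument. jog_arm: Moves the arm, as the interface text tells. Its arguments: {"type":"object","properties":{"motion":{"type":"array"},"claw":{"type":"number"},"squeeze":{"type":"number"}},"required":["motion"]}

```bash
ls; mkdir -p pics
python3 - <<'E'
from cell import env
import cv2
for n in ("top","scene"):
    p=env.camera_params(n); print(n,p)
    cv2.imwrite(f"pics/{n}0.png",env.read_camera(n)[:,:,::-1])
print(env.get_obs())
E
```

```text
pics
top {'fx': 448.0954652338427, 'fy': 448.0954652338427, 'cx': 320.6724969942549, 'cy': 243.7474527799054, 'extrinsics': array([[ 0.02582834, -0.99965524, -0.0047216 ,  0.04984597],
       [ 0.98271692,  0.02452407,  0.18348301, -0.6220629 ],
       [-0.18330396, -0.00937905,  0.98301154, -0.9017066 ],
       [ 0.        ,  0.        ,  0.        ,  1.        ]])}
scene {'fx': 553.6772870956877, 'fy': 553.6772870956877, 'cx': 320.63814602395775, 'cy': 243.16999317963325, 'extrinsics': array([[ 0.85533109, -0.51797568, -0.0104844 , -0.4964905 ],
       [ 0.27200218,  0.43174863,  0.86000462, -0.28563694],
       [-0.44093485, -0.73844047,  0.51017854, -0.90339557],
       [ 0.        ,  0.        ,  0.        ,  1.        ]])}
{'time_s': 0.1, 'qpos': array([-69.43827386,  18.43508766,  -4.01584663,  83.16852978,
         1.29323157,  78.53899526,  -3.26037756]), 'joint_velocities': array([ 0.0603631 , -0.17605298, -0.0324388 , -0.37009664, -0.07536128,
       -0.01630075, -0.08039988]), 'effort': array([-4.84944776e-04, -4.92575741e+01, -4.06102818e-01, -3.13399994e+01,
       -6.42752834e-02,  3.94584797e-02,  6.63471087e-05]), 'tool_pos': array([0.21955403, 0.61127735, 0.22156237]), 'tool_rot': array([-1.79902520e+02,  3.55529539e-03,  1.60247454e+02]), 'force': array([0.19827261, 0.64540776, 0.16828206]), 'wrist_torque': array([-0.00664993, -0.03386535,  0.00780157]), 'grasp_force': 0.0, 'grip_width': 0.08718154882477452}
```

View pics/top0.png

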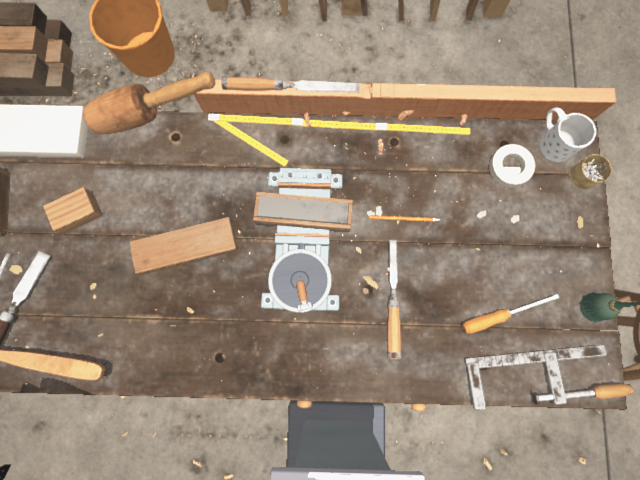

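View pics/scene0.png

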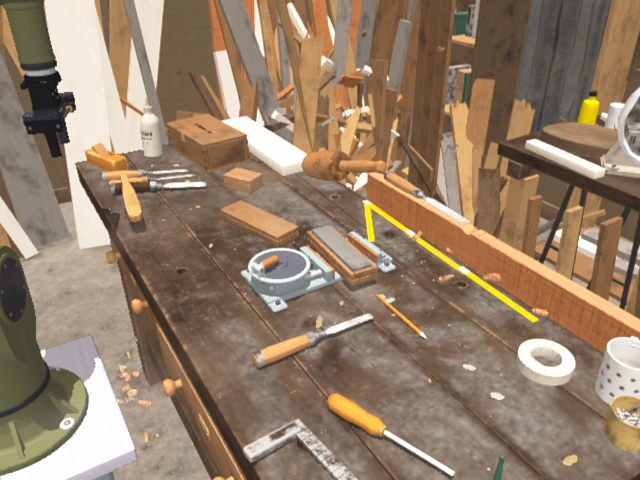

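Top view: wheel centred near pixel (300,281), with the folded grip running from its hinge near (306,305) toward the centre. The stone is at (303,210), the far jaw near (305,183), the chisel at (393,300), the pencil at (403,217) and the lid at (183,245).

```bash
cat > h.py <<'E'
import numpy as np, cv2
from cell import env
def ray(p,uv,z):
    E=p["extrinsics"];R,t=E[:3,:3],E[:3,3]
    d=R.T@np.array([(uv[0]-p["cx"])/p["fx"],-(uv[1]-p["cy"])/p["fy"],-1]);c=-R.T@t
    return c+d*(z-c[2])/d[2]
def proj(p,X):
    E=p["extrinsics"];q=E[:3,:3]@np.asarray(X)+E[:3,3]
    return np.array([p["cx"]+p["fx"]*q[0]/-q[2],p["cy"]-p["fy"]*q[1]/-q[2]])
E
python3 - <<'E'
from h import *
p=env.camera_params("top");im=cv2.imread("pics/top0.png")
c=im[150:320,240:350]; cv2.imwrite("pics/c0.png",cv2.resize(c,None,fx=4.5,fy=3.5*1,interpolation=cv2.INTER_CUBIC)[:600])
hsv=cv2.cvtColor(im,cv2.COLOR_BGR2HSV)
m=cv2.inRange(hsv,(3,110,90),(20,255,255));m[:240]=0;m[320:]=0;m[:,:260]=0;m[:,340:]=0
n,l,s,ce=cv2.connectedComponentsWithStats(m)
for i in range(1,n):
    if s[i,4]>20:
        ys,xs=np.where(l==i);r=cv2.minAreaRect(np.c_[xs,ys].astype(np.float32));b=cv2.boxPoints(r);print(s[i],r);print([ray(p,q,.072)[:2].round(4) for q in b])
# rim: light grey (wheel) 
g=cv2.inRange(hsv,(0,0,0),(179,90,140));g[:240]=0;g[315:]=0;g[:,:262]=0;g[:,338:]=0
g=cv2.morphologyEx(g,cv2.MORPH_OPEN,np.ones((5,5)))
cs,_=cv2.findContours(g,cv2.RETR_EXTERNAL,cv2.CHAIN_APPROX_NONE)
for k in cs:
    if cv2.contourArea(k)>500:
        h=cv2.convexHull(k);e=cv2.fitEllipse(h);print(cv2.contourArea(k),e,ray(p,e[0],.054))
E
```

```text
[297 281  10  20 137] ((301.2920227050781, 290.35601806640625), (19.230186462402344, 7.244861125946045), 79.69515228271484)
[array([0.5368, 0.1146]), array([0.5399, 0.0999]), array([0.501 , 0.0915]), array([0.498 , 0.1061])]
```

View pics/c0.png

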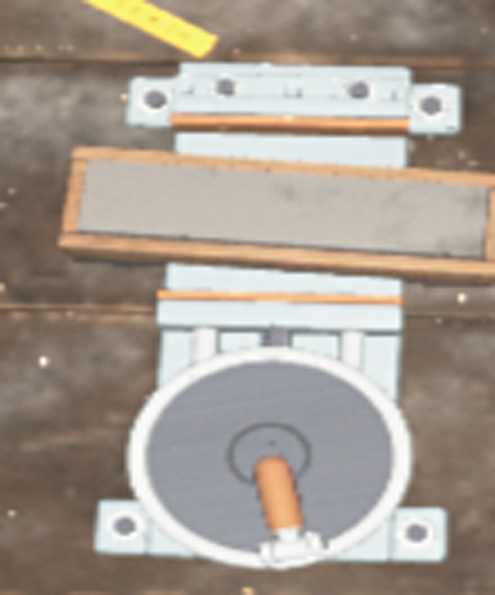

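The crop shows the wheel rim centre near (300,280.6), the hinge lugs near (305,305) and the grip end near (300,282). Next I get rough world numbers and plan the approach.

Run:
```python
from h import *
p=env.camera_params("top")
cv=lambda x,y:(240+(x+.5)/4.5-.5,150+(y+.5)/3.5-.5)
W=ray(p,cv(270,457),.056);H=ray(p,cv(292,543),.078)
print("W",W,"H",H,np.hypot(*(H-W)[:2]),"grip dir",np.degrees(np.arctan2(*(W-H)[1::-1])))
a=ray(p,cv(172,118),.04);b=ray(p,cv(410,130),.04);c=ray(p,cv(157,293),.04);d=ray(p,cv(403,299),.04)
print("yaw jaws",np.degrees(np.arctan2(*(a-b)[1::-1]))-90,np.degrees(np.arctan2(*(c-d)[1::-1]))-90)
e=ray(p,cv(75,153),.046);f=ray(p,cv(490,178),.046);print("stone",np.degrees(np.arctan2(*(e-f)[1::-1]))-90)
m=(a+b)/2-W;n=(c+d)/2;print("axis dir",np.degrees(np.arctan2(m[1],m[0])),np.linalg.norm(m), n-W)
o=env.get_obs();T=o["tool_pos"];yaw=np.radians(o["tool_rot"][2]);D=(W-T)[:2]
print("shift to W in tool cm",100*D@[np.cos(yaw),np.sin(yaw)],100*D@[np.sin(yaw),-np.cos(yaw)],T)
```

```text
W [0.54143219 0.1081102  0.056     ] H [0.48915211 0.09518955 0.078     ] 0.05385303963001754 grip dir 13.882063654681469
yaw jaws -2.4723210748269224 -0.4099569677834296
stone -3.1903259942809967
axis dir -0.5749089301023977 0.21558709272150509 [ 0.10266547 -0.00047761 -0.016     ]
shift to W in tool cm -47.298880596589065 -36.47798224361848 [0.21955403 0.61127735 0.22156237]
```

Request:
jog_arm:
  motion:
    - {"x": -3.2, "y": -2.4}
    - {"x": -3.2, "y": -2.4}
    - {"x": -3.2, "y": -2.4}
    - {"x": -3.2, "y": -2.4}
    - {"x": -3.2, "y": -2.4}
  claw: 1

```text
$.motion[0]: bad value
```

Request:
jog_arm:
  motion:
    - {"x": -3.2, "y": -2.4}
    - {"x": -3.2, "y": -2.4}
    - {"x": -3.2, "y": -2.4}
    - {"x": -3.2, "y": -2.4}
    - {"x": -3.2, "y": -2.4}

```text
$.motion[0]: bad value
```

Request:
jog_arm:
  motion:
    - {"x": -3.2, "y": -2.4}
    - {"x": -3.2, "y": -2.4}
    - {"x": -3.2, "y": -2.4}
    - {"x": 0, "y": 0}
    - {"x": 0, "y": 0}

```text
$.motion[0]: bad value
```

Request:
jog_arm:
  motion:
    - {"az": -8.5}
    - {"az": -8.5}
    - {"az": -8.5}
    - {"az": -8.5}
    - {"az": 0}

```text
$.motion[0]: bad value
```

Run:
```python
from h import *
o=env.get_obs();print(o["qpos"],o["tool_pos"],o["tool_rot"],o["force"])
p=env.camera_params("wrist");im=env.read_camera("wrist");cv2.imwrite("pics/w1.png",im[:,:,::-1])
import pickle;pickle.dump((p,o),open("w1.pkl","wb"))
print(proj(p,[.541,.108,.054]),proj(p,[.489,.095,.078]))
```

```text
[-69.43827386  18.43508766  -4.01584663  83.16852978   1.29323157
  78.53899526  -3.26037756] [0.21955403 0.61127735 0.22156237] [-1.79902520e+02  3.55529539e-03  1.60247454e+02] [0.19827261 0.64540776 0.16828206]
[ 62.29893985 544.30857966] [ 18.90161424 541.83743723]
```

View pics/w1.png

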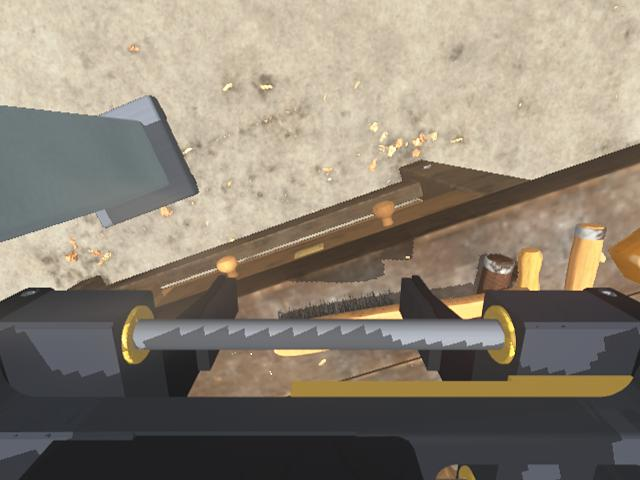

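The picture shows only the floor and cart corner, because all six keys are required and the arm didn't move. I'll resend with every key.

Request:
jog_arm:
  motion:
    - {"x": -3.2, "y": -2.4, "z": 0, "ax": 0, "ay": 0, "az": 0}
    - {"x": -3.2, "y": -2.4, "z": 0, "ax": 0, "ay": 0, "az": 0}
    - {"x": -3.2, "y": -2.4, "z": 0, "ax": 0, "ay": 0, "az": 0}
    - {"x": -3.2, "y": -2.4, "z": 0, "ax": 0, "ay": 0, "az": 0}
    - {"x": -3.2, "y": -2.4, "z": 0, "ax": 0, "ay": 0, "az": 0}
  claw: 1

```text
time_s: 0.65
tool_pos: [0.3304, 0.4431, 0.2223]
tool_rot: [-180.0, -0.0, 160.3]
force: [0.7, 0.4, 0.5]
grip_width: 0.0873
grasp_force: 0.0
```

Request:
jog_arm:
  motion:
    - {"x": -3.2, "y": -2.4, "z": 0, "ax": 0, "ay": 0, "az": 0}
    - {"x": -3.2, "y": -2.4, "z": 0, "ax": 0, "ay": 0, "az": 0}
    - {"x": -3.2, "y": -2.4, "z": 0, "ax": 0, "ay": 0, "az": 0}
    - {"x": -3.2, "y": -2.4, "z": 0, "ax": 0, "ay": 0, "az": 0}
    - {"x": -3.2, "y": -2.4, "z": 0, "ax": 0, "ay": 0, "az": 0}

```text
time_s: 1.15
tool_pos: [0.4403, 0.2761, 0.2225]
tool_rot: [180.0, -0.0, 160.2]
force: [1.0, 0.4, -0.4]
grip_width: 0.0867
grasp_force: 0.0
```

Request:
jog_arm:
  motion:
    - {"x": -3.2, "y": -2.4, "z": 0, "ax": 0, "ay": 0, "az": 0}
    - {"x": -3.2, "y": -2.4, "z": 0, "ax": 0, "ay": 0, "az": 0}
    - {"x": -3.2, "y": -2.4, "z": 0, "ax": 0, "ay": 0, "az": 0}
    - {"x": -3.2, "y": -2.4, "z": 0, "ax": 0, "ay": 0, "az": 0}
    - {"x": -3.2, "y": -2.4, "z": 0, "ax": 0, "ay": 0, "az": 0}

```text
time_s: 1.65
tool_pos: [0.5503, 0.1093, 0.2224]
tool_rot: [180.0, -0.0, 160.3]
force: [0.1, 1.3, -0.7]
grip_width: 0.0868
grasp_force: 0.0
```

Request:
jog_arm:
  motion:
    - {"x": 0, "y": 0, "z": 0, "ax": 0, "ay": 0, "az": -8.5}
    - {"x": 0, "y": 0, "z": 0, "ax": 0, "ay": 0, "az": -8.5}
    - {"x": 0, "y": 0, "z": 0, "ax": 0, "ay": 0, "az": -8.5}
    - {"x": 0, "y": 0, "z": 0, "ax": 0, "ay": 0, "az": -8.5}
    - {"x": 0, "y": 0, "z": 0, "ax": 0, "ay": 0, "az": 0}

```text
time_s: 2.15
tool_pos: [0.5496, 0.1106, 0.2223]
tool_rot: [180.0, -0.0, -165.7]
force: [-0.3, 0.8, 0.4]
grip_width: 0.0875
grasp_force: 0.0
```

Run:
```python
from h import *
o=env.get_obs();print(o["qpos"],o["tool_pos"],o["tool_rot"],o["force"])
p=env.camera_params("wrist");im=env.read_camera("wrist");cv2.imwrite("pics/w1.png",im[:,:,::-1])
import pickle;pickle.dump((p,o),open("w1.pkl","wb"))
print(proj(p,[.541,.108,.054]),proj(p,[.489,.095,.078]))
```

```text
[-31.59469987   7.46901403  19.23713482  96.80609154  -2.53040215
  76.18066115  92.36138844] [0.5496062  0.11061578 0.22227435] [ 1.79996637e+02 -2.99592574e-02 -1.65735753e+02] [-0.28322092  0.83292211  0.37001902]
[317.59448316 213.22977771] [317.80655028 160.24752694]
```

View pics/w1.png

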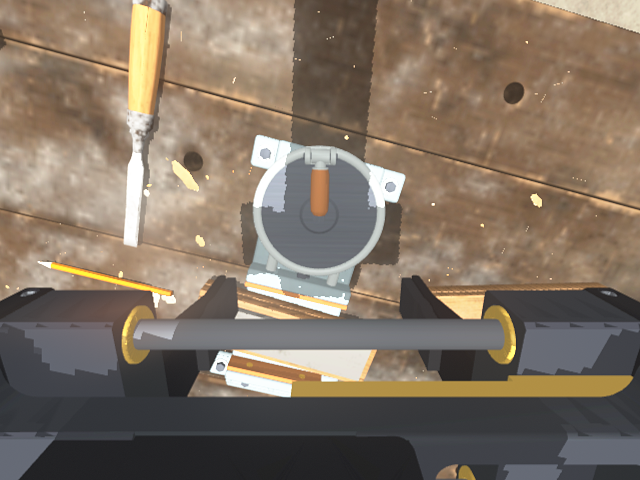

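The wrist view shows the wheel rim spanning columns 253–385 and rows 146–275. The grip is nearly vertical at column 319.5, with its hinge near (320,160) and its end near (319,214). The yaw is aligned.

Run:
```python
from h import *
import pickle;p,o=pickle.load(open("w1.pkl","rb"))
im=cv2.imread("pics/w1.png");hsv=cv2.cvtColor(im,cv2.COLOR_BGR2HSV)
m=cv2.inRange(hsv,(3,110,60),(18,255,255));m[:140]=0;m[225:]=0;m[:,290:]=m[:,290:];m[:,:300]=0;m[:,340:]=0
ys,xs=np.where(m>0);r=cv2.minAreaRect(np.c_[xs,ys].astype(np.float32));b=cv2.boxPoints(r);print(r)
print("grip box",[ray(p,q,.072)[:2].round(4) for q in b])
pts=[(253,211),(385,211),(319,146),(319,275)]
R=np.array([ray(p,q,.054) for q in pts]);print(R.round(4),(R[0]+R[1])/2,(R[2]+R[3])/2)
H=ray(p,(320,156),.080);print("lug",H)
c0=(b[np.argsort(b[:,1])][:2]).mean(0);c1=(b[np.argsort(b[:,1])][2:]).mean(0)
A=ray(p,c0,.0765);B=ray(p,c1,.0765);print("hinge-side end",A,"free end",B,np.linalg.norm(A-B),np.degrees(np.arctan2(*(B-A)[1::-1])))
```

```text
((319.5, 192.5), (45.0, 17.0), 90.0)
grip box [array([0.4994, 0.0912]), array([0.4955, 0.1064]), array([0.5365, 0.1172]), array([0.5405, 0.1014])]
[[0.5549 0.0442 0.054 ]
 [0.5219 0.1735 0.054 ]
 [0.4771 0.0931 0.054 ]
 [0.6059 0.1261 0.054 ]] [0.53842235 0.10881002 0.054     ] [0.54154239 0.10960822 0.054     ]
lug [0.48484582 0.09595597 0.08      ]
hinge-side end [0.49707434 0.09864572 0.0765    ] free end [0.53755123 0.1090248  0.0765    ] 0.04178640818919263 14.381906162031699
```

Request:
jog_arm:
  motion:
    - {"x": 1.65, "y": 0.07, "z": 0, "ax": 0, "ay": 0, "az": 0}
    - {"x": 1.65, "y": 0.06, "z": 0, "ax": 0, "ay": 0, "az": 0}
    - {"x": 0, "y": 0, "z": 4, "ax": 0, "ay": 0, "az": 0}
    - {"x": 0, "y": 0, "z": 4, "ax": 0, "ay": 0, "az": 0}
    - {"x": 0, "y": 0, "z": 3, "ax": 0, "ay": 0, "az": 0}
  claw: 1

```text
time_s: 2.7
tool_pos: [0.5164, 0.1038, 0.1106]
tool_rot: [180.0, -0.1, -166.0]
force: [-0.5, 0.0, -0.2]
grip_width: 0.0869
grasp_force: 0.0
```

Request:
jog_arm:
  motion:
    - {"x": 0, "y": 0, "z": 1.0, "ax": 0, "ay": 0, "az": 0}
    - {"x": 0, "y": 0, "z": 1.0, "ax": 0, "ay": 0, "az": 0}
    - {"x": 0, "y": 0, "z": 0, "ax": 0, "ay": 0, "az": 0}
    - {"x": 0, "y": 0, "z": 0, "ax": 0, "ay": 0, "az": 0}
    - {"x": 0, "y": 0, "z": 0, "ax": 0, "ay": 0, "az": 0}
  claw: 0

```text
time_s: 3.2
tool_pos: [0.5187, 0.1041, 0.094]
tool_rot: [180.0, 0.2, -165.8]
force: [0.7, -0.3, -0.2]
grip_width: 0.0553
grasp_force: 0.0
```

Run:
```python
from h import *
o=env.get_obs();print(o["qpos"],o["tool_pos"],o["tool_rot"],o["force"],o["grip_width"])
p=env.camera_params("wrist");im=env.read_camera("wrist");cv2.imwrite("pics/w2.png",im[:,:,::-1])
```

```text
[-31.45657252   9.63218968  18.82213128 109.8947903   -3.5658711
  60.87147768  93.07168048] [0.51865328 0.10414751 0.09403437] [ 1.79983734e+02  1.55152788e-01 -1.65775951e+02] [ 0.71361689 -0.32970412 -0.21321322] 0.055337960627819656
```

View pics/w2.png

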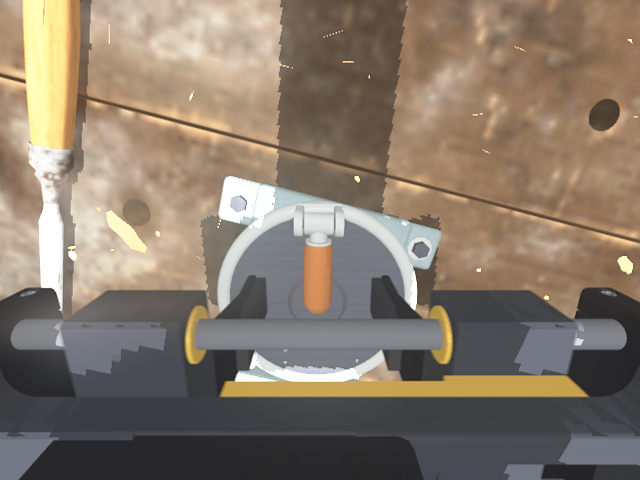

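The grip is centred between the fingers (column 318, finger edges 266 and 372), clear of the lugs. Going down to close.

Request:
jog_arm:
  motion:
    - {"x": 0.1, "y": 0, "z": 1.2, "ax": 0, "ay": 0, "az": 0}
    - {"x": 0, "y": 0, "z": 1.0, "ax": 0, "ay": 0, "az": 0}
    - {"x": 0, "y": 0, "z": 0.6, "ax": 0, "ay": 0, "az": 0}
    - {"x": 0, "y": 0, "z": 0.3, "ax": 0, "ay": 0, "az": 0}
    - {"x": 0, "y": 0, "z": 0, "ax": 0, "ay": 0, "az": 0}
  claw: 0

```text
time_s: 3.75
tool_pos: [0.516, 0.1035, 0.0608]
tool_rot: [-180.0, -0.1, -165.8]
force: [-0.6, -0.1, -0.2]
grip_width: 0.0435
grasp_force: 0.0
```

Request:
jog_arm:
  motion:
    - {"x": 0, "y": 0, "z": 0, "ax": 0, "ay": 0, "az": 0}
    - {"x": 0, "y": 0, "z": 0, "ax": 0, "ay": 0, "az": 0}
    - {"x": 0, "y": 0, "z": 0, "ax": 0, "ay": 0, "az": 0}
    - {"x": 0, "y": 0, "z": 0, "ax": 0, "ay": 0, "az": 0}
    - {"x": 0, "y": 0, "z": 0, "ax": 0, "ay": 0, "az": 0}
  claw: -1
  squeeze: 10

```text
time_s: 4.25
tool_pos: [0.5168, 0.1033, 0.0618]
tool_rot: [-180.0, 0.0, -165.8]
force: [0.4, -0.9, -0.0]
grip_width: 0.0167
grasp_force: 10.0
```

Request:
jog_arm:
  motion:
    - {"x": 0, "y": 0, "z": 0, "ax": 0, "ay": 0, "az": 0}
    - {"x": 0, "y": 0, "z": 0, "ax": 0, "ay": 0, "az": 0}
    - {"x": 0, "y": 0, "z": 0, "ax": 0, "ay": 0, "az": 0}
    - {"x": 0, "y": 0, "z": 0, "ax": 0, "ay": 0, "az": 0}
    - {"x": 0, "y": 0, "z": 0, "ax": 0, "ay": 0, "az": 0}

```text
time_s: 4.75
tool_pos: [0.5168, 0.1034, 0.0617]
tool_rot: [-180.0, 0.0, -165.8]
force: [0.6, -2.1, 0.8]
grip_width: 0.017
grasp_force: 10.0
```

Request:
jog_arm:
  motion:
    - {"x": 0.05, "y": 0, "z": -0.56, "ax": 0, "ay": 0, "az": 0}
    - {"x": 0.15, "y": 0, "z": -0.55, "ax": 0, "ay": 0, "az": 0}
    - {"x": 0.24, "y": 0, "z": -0.51, "ax": 0, "ay": 0, "az": 0}
    - {"x": 0.33, "y": 0, "z": -0.46, "ax": 0, "ay": 0, "az": 0}
    - {"x": 0, "y": 0, "z": 0, "ax": 0, "ay": 0, "az": 0}

```text
time_s: 5.25
tool_pos: [0.5086, 0.1014, 0.0831]
tool_rot: [180.0, -0.0, -165.8]
force: [0.2, -2.9, 0.5]
grip_width: 0.0166
grasp_force: 10.0
```

Request:
jog_arm:
  motion:
    - {"x": 0.4, "y": 0, "z": -0.4, "ax": 0, "ay": 0, "az": 0}
    - {"x": 0.46, "y": 0, "z": -0.33, "ax": 0, "ay": 0, "az": 0}
    - {"x": 0.51, "y": 0, "z": -0.24, "ax": 0, "ay": 0, "az": 0}
    - {"x": 0.55, "y": 0, "z": -0.15, "ax": 0, "ay": 0, "az": 0}
    - {"x": 0, "y": 0, "z": 0, "ax": 0, "ay": 0, "az": 0}

```text
time_s: 5.75
tool_pos: [0.4912, 0.0972, 0.0952]
tool_rot: [180.0, 0.2, -165.7]
force: [2.2, -2.0, 6.0]
grip_width: 0.0168
grasp_force: 10.0
```

Request:
jog_arm:
  motion:
    - {"x": 0.3, "y": 0, "z": -0.03, "ax": 0, "ay": 0, "az": 0}
    - {"x": 0.26, "y": 0, "z": -0.02, "ax": 0, "ay": 0, "az": 0}
    - {"x": 0, "y": 0, "z": 0, "ax": 0, "ay": 0, "az": 0}
    - {"x": 0, "y": 0, "z": 0, "ax": 0, "ay": 0, "az": 0}
    - {"x": 0, "y": 0, "z": 0, "ax": 0, "ay": 0, "az": 0}

```text
time_s: 6.25
tool_pos: [0.4869, 0.0962, 0.0958]
tool_rot: [180.0, 0.3, -165.7]
force: [4.1, -1.6, 5.4]
grip_width: 0.0166
grasp_force: 10.0
```

Run:
```python
from h import *
o=env.get_obs();print(o["qpos"],o["tool_pos"],o["tool_rot"],o["force"],o["grip_width"])
im=env.read_camera("wrist");im2=env.read_camera("scene")
cv2.imwrite("pics/w3.png",np.hstack([im[100:420,150:490],cv2.resize(im2[190:330,220:400],(411,320))])[:,:,::-1])
```

```text
[-31.99910713   5.43015029  18.70205561 114.15968122  -2.02599764
  60.45643205  91.87208952] [0.4869496  0.09619357 0.09581392] [ 179.9802235     0.25445893 -165.74431105] [ 4.10464702 -1.56209535  5.40900337] 0.016582570396929164
```

View pics/w3.png

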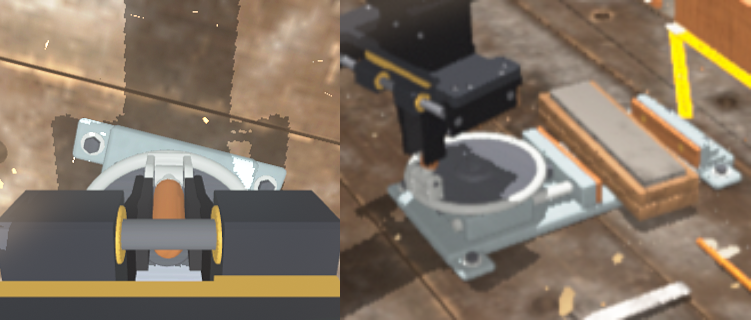

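The grip is in the fingers and near upright, with a small reaction force. I nudge it outward to see whether it's at its stop.

Request:
jog_arm:
  motion:
    - {"x": 0.1, "y": 0, "z": 0, "ax": 0, "ay": 0, "az": 0}
    - {"x": 0.1, "y": 0, "z": 0, "ax": 0, "ay": 0, "az": 0}
    - {"x": 0, "y": 0, "z": 0, "ax": 0, "ay": 0, "az": 0}
    - {"x": 0, "y": 0, "z": 0, "ax": 0, "ay": 0, "az": 0}
    - {"x": 0, "y": 0, "z": 0, "ax": 0, "ay": 0, "az": 0}

```text
time_s: 6.85
tool_pos: [0.4854, 0.0958, 0.0959]
tool_rot: [180.0, 0.3, -165.7]
force: [5.5, -1.0, 6.7]
grip_width: 0.0163
grasp_force: 10.0
```

Run:
```python
from h import *
o=env.get_obs();print(o["tool_pos"],o["force"])
p=env.camera_params("wrist")
for z in (.072,.083,.127): print(proj(p,[.4853,.0955,z])-[150,100])
im=env.read_camera("wrist")[:,:,::-1];cv2.imwrite("pics/w4.png",im)
hsv=cv2.cvtColor(np.ascontiguousarray(im),cv2.COLOR_BGR2HSV)
m=cv2.inRange(hsv,(3,110,60),(18,255,255));m[:,:290]=0;m[:,350:]=0;m[:270]=0;m[380:]=0
ys,xs=np.where(m>0);print(xs.min()-150,xs.max()-150,ys.min()-100,ys.max()-100)
```

```text
[0.48542745 0.09582992 0.0959488 ] [ 5.46486831 -0.9862601   6.73332799]
[167.33065262 177.09740358]
[167.28569184 184.7270033 ]
[167.0424464  226.00443957]
153 184 181 258
```

Request:
jog_arm:
  motion:
    - {"x": 0.15, "y": 0, "z": -0.1, "ax": 0, "ay": 0, "az": 0}
    - {"x": 0.15, "y": 0, "z": -0.1, "ax": 0, "ay": 0, "az": 0}
    - {"x": 0.1, "y": 0, "z": 0, "ax": 0, "ay": 0, "az": 0}
    - {"x": 0, "y": 0, "z": 0, "ax": 0, "ay": 0, "az": 0}
    - {"x": 0, "y": 0, "z": 0, "ax": 0, "ay": 0, "az": 0}

```text
time_s: 7.4
tool_pos: [0.4795, 0.0944, 0.0965]
tool_rot: [180.0, 0.0, -165.7]
force: [3.7, -0.7, 4.3]
grip_width: 0.016
grasp_force: 9.9
```

Run:
```python
from h import *
o=env.get_obs();print(o["tool_pos"],o["force"],o["wrist_torque"])
p=env.camera_params("wrist")
for z in (.072,.083,.127): print(proj(p,[.4853,.0955,z]))
im=env.read_camera("wrist")[:,:,::-1];cv2.imwrite("pics/w5.png",cv2.resize(im[230:400,240:400],None,fx=3.5,fy=3.5))
```

```text
[0.47950357 0.09436736 0.09647616] [ 3.69928456 -0.7351507   4.34170787] [-0.14816321 -0.92483675 -0.01619882]
[317.26844584 286.08813182]
[317.21967912 294.03817587]
[316.95676234 336.89936911]
```

View pics/w5.png

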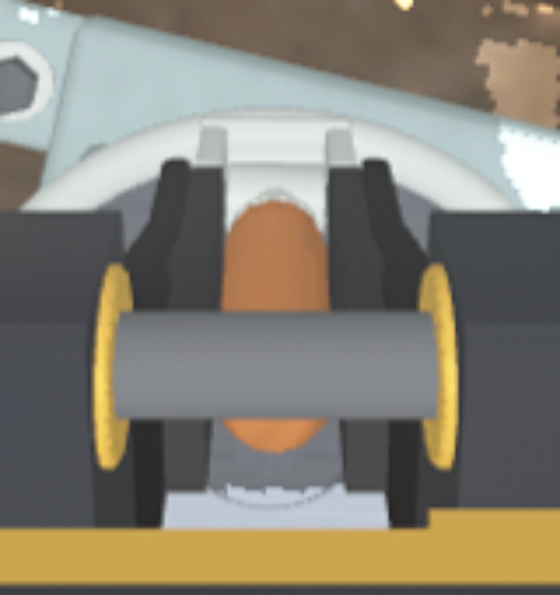

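Force rose to about 5.5 N and then the pads slid off outward, which suggests the grip is at its stop. In the image both ends of the barrel are offset by the same few pixels, as they would be if upright. I'll open, rise and check from above before re-centring.

Request:
jog_arm:
  motion:
    - {"x": 0, "y": 0, "z": 0, "ax": 0, "ay": 0, "az": 0}
    - {"x": 0, "y": 0, "z": 0, "ax": 0, "ay": 0, "az": 0}
    - {"x": 0, "y": 0, "z": -2, "ax": 0, "ay": 0, "az": 0}
    - {"x": 0, "y": 0, "z": -4, "ax": 0, "ay": 0, "az": 0}
    - {"x": 0, "y": 0, "z": -4, "ax": 0, "ay": 0, "az": 0}
  claw: 0.1

```text
time_s: 7.95
tool_pos: [0.4765, 0.094, 0.1952]
tool_rot: [180.0, -0.4, -165.7]
force: [0.8, 0.5, -0.0]
grip_width: 0.0447
grasp_force: 0.0
```

Request:
jog_arm:
  motion:
    - {"x": -3, "y": 0, "z": 0, "ax": 0, "ay": 0, "az": 0}
    - {"x": -3, "y": 0, "z": 0, "ax": 0, "ay": 0, "az": 0}
    - {"x": 0, "y": 0, "z": 0, "ax": 0, "ay": 0, "az": 0}
    - {"x": 0, "y": 0, "z": 0, "ax": 0, "ay": 0, "az": 0}
    - {"x": 0, "y": 0, "z": 0, "ax": 0, "ay": 0, "az": 0}

```text
time_s: 8.45
tool_pos: [0.5356, 0.1086, 0.1949]
tool_rot: [180.0, -0.2, -165.8]
force: [0.3, 0.3, 0.3]
grip_width: 0.0477
grasp_force: 0.0
```

Run:
```python
from h import *
o=env.get_obs();print(o["tool_pos"],o["force"])
p=env.camera_params("wrist");ps=env.camera_params("scene")
for z in (.072,.083,.127): print(proj(p,[.4853,.0955,z]),proj(ps,[.4853,.0955,z]))
im=env.read_camera("wrist")[:,:,::-1];s=env.read_camera("scene")[:,:,::-1]
cv2.imwrite("pics/w6s.png",s);cv2.imwrite("pics/w6w.png",im)
cv2.imwrite("pics/w6.png",np.hstack([im[100:400,220:420],cv2.resize(s[210:330,220:380],None,fx=2.5,fy=2.5)]))
```

```text
[0.53561836 0.10857739 0.19494246] [0.27176423 0.28894794 0.2742482 ]
[317.61005753 174.95848172] [257.33301155 267.45027026]
[317.58783631 176.25643967] [256.96714528 262.99693185]
[317.47851843 182.64177566] [255.46711692 244.73852863]
```

View pics/w6.png

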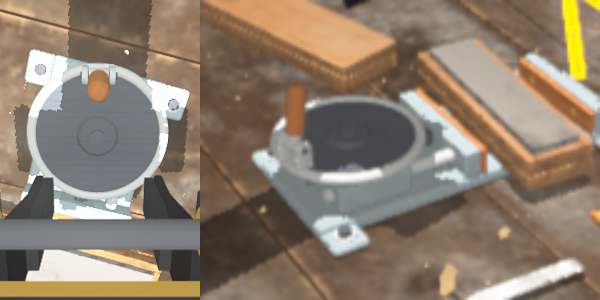

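The grip stands upright in both views, at scene (258,244) for its end and wrist (318,185), a few mm inward of my estimate. I'll triangulate it numerically along with the wheel centre.

Run:
```python
from h import *
from scipy.optimize import least_squares
p=env.camera_params("wrist");ps=env.camera_params("scene");pt=env.camera_params("top")
t=env.read_camera("top")[:,:,::-1];cv2.imwrite("pics/t6.png",t)
def blob(f,x0,x1,y0,y1):
    im=np.ascontiguousarray(f);h=cv2.cvtColor(im,cv2.COLOR_BGR2HSV);m=cv2.inRange(h,(3,110,60),(18,255,255))[y0:y1,x0:x1]
    n,l,s,c=cv2.connectedComponentsWithStats(m);i=1+s[1:,4].argmax();s=s[i];return s+[x0,y0,0,0,0],c[i]+[x0,y0]
bw,cw=blob(cv2.imread("pics/w6w.png"),300,340,150,230);print("wrist",bw,cw)
bs,cs=blob(cv2.imread("pics/w6s.png"),240,280,230,290);print("scene",bs,cs)
# barrel mid point: scene centroid ; wrist: project end with z=.127
uw=np.array([bw[0]+(bw[2]-1)/2, bw[1]+bw[3]-bw[2]/2])
E1=ray(p,uw,.127);print("end by wrist",E1, "scene pred of it",proj(ps,E1))
f=lambda v:np.r_[proj(ps,[v[0],v[1],.105])-cs,(proj(p,[v[0],v[1],.127])-uw)]
r=least_squares(f,[.485,.096]);print("joint",r.x,r.fun)
# wheel rim outer contour in wrist
im=cv2.imread("pics/w6w.png");L=cv2.cvtColor(im,cv2.COLOR_BGR2HSV)
for row in (210,230,250): 
    print(row,[ (c,tuple(L[row,c])) for c in list(range(242,264,3))+list(range(374,396,3))])
```

```text
wrist [307 170  23  32 575] [318.12521739 186.00347826]
scene [245 230  35  17 317] [267.72555205 235.49526814]
end by wrist [0.49117985 0.09730165 0.127     ] scene pred of it [257.7062129  243.56522634]
joint [0.49403986 0.09820375] [-8.22045463 16.68616814  0.24159431  4.29795691]
210 [(242, (np.uint8(15), np.uint8(58), np.uint8(114))), (245, (np.uint8(15), np.uint8(57), np.uint8(117))), (248, (np.uint8(14), np.uint8(61), np.uint8(113))), (251, (np.uint8(0), np.uint8(0), np.uint8(255))), (254, (np.uint8(0), np.uint8(0), np.uint8(255))), (257, (np.uint8(0), np.uint8(0), np.uint8(255))), (260, (np.uint8(100), np.uint8(16), np.uint8(140))), (263, (np.uint8(106), np.uint8(21), np.uint8(134))), (374, (np.uint8(97), np.uint8(14), np.uint8(161))), (377, (np.uint8(0), np.uint8(0), np.uint8(255))), (380, (np.uint8(72), np.uint8(6), np.uint8(215))), (383, (np.uint8(0), np.uint8(0), np.uint8(255))), (386, (np.uint8(90), np.uint8(11), np.uint8(226))), (389, (np.uint8(68), np.uint8(5), np.uint8(225))), (392, (np.uint8(90), np.uint8(7), np.uint8(171))), (395, (np.uint8(73), np.uint8(8), np.uint
[... 975 characters left out ...]
np.uint8(58), np.uint8(123))), (251, (np.uint8(80), np.uint8(7), np.uint8(215))), (254, (np.uint8(70), np.uint8(3), np.uint8(221))), (257, (np.uint8(75), np.uint8(7), np.uint8(206))), (260, (np.uint8(109), np.uint8(16), np.uint8(124))), (263, (np.uint8(109), np.uint8(16), np.uint8(125))), (374, (np.uint8(112), np.uint8(22), np.uint8(125))), (377, (np.uint8(75), np.uint8(10), np.uint8(212))), (380, (np.uint8(0), np.uint8(0), np.uint8(255))), (383, (np.uint8(0), np.uint8(0), np.uint8(255))), (386, (np.uint8(14), np.uint8(74), np.uint8(93))), (389, (np.uint8(14), np.uint8(58), np.uint8(101))), (392, (np.uint8(14), np.uint8(63), np.uint8(101))), (395, (np.uint8(14), np.uint8(62), np.uint8(98)))]
```

Run:
```python
from h import *
p=env.camera_params("wrist");ps=env.camera_params("scene")
im=cv2.imread("pics/w6w.png");h=cv2.cvtColor(im,cv2.COLOR_BGR2HSV)
ring=cv2.inRange(h,(0,0,195),(100,14,255))
# radial scan from centre for the inner edge of white ring on disc's lower/side parts
c0=np.array([317.,237.]);P=[]
for a in np.radians(np.r_[-30:215:5]):
    d=np.array([np.cos(a),np.sin(a)])
    for r in np.arange(45,80,.5):
        q=c0+r*d;x,y=q.round().astype(int)
        if y<290 and ring[y,x]: P.append(q);break
P=np.array(P,np.float32);e=cv2.fitEllipse(P);print(len(P),e)
Q=np.array([ray(p,q,.055) for q in P])[:,:2]
A=np.c_[2*Q,np.ones(len(Q))]
for _ in range(3):
    s=np.linalg.lstsq(A,(Q**2).sum(1),rcond=None)[0];R=np.sqrt(s[2]+s[:2]@s[:2]);res=np.hypot(*(Q-s[:2]).T)-R
    k=abs(res)<max(.001,1.5*np.std(res));A,Q=A[k],Q[k]
print("axis",s[:2],"R",R,len(Q),res.std())
E1=np.array([.4912,.0973]);v=s[:2]-E1;print("end radius",np.hypot(*v),np.degrees(np.arctan2(v[1],v[0])))
s=cv2.imread("pics/w6s.png");hs=cv2.cvtColor(s,cv2.COLOR_BGR2HSV);m=cv2.inRange(hs,(3,110,40),(18,255,255))
for y in range(240,272): 
    xs=np.where(m[y,245:275])[0]+245
    if len(xs): print(y,xs.min(),xs.max(),end="; ")
```

```text
40 ((317.0069274902344, 233.22528076171875), (117.65523529052734, 125.34107971191406), 89.62664794921875)
axis [0.54304999 0.10944937] R 0.05917334192779763 39 0.000321719603359059
end radius 0.053254373314530465 13.187499344177905
240 266 274; 241 268 274; 242 270 274; 243 257 274; 244 255 274; 245 255 274; 246 255 262; 247 255 262; 248 254 262; 249 254 262; 250 254 261; 251 254 261; 252 254 261; 253 254 261; 254 254 261; 255 254 261; 256 254 261; 257 255 261; 258 245 261; 259 248 261; 260 247 261; 261 247 261; 262 255 260; 263 256 260;
```

The grip end is about 5 mm inward of vertical (about 1.48 rad), too close to the 1.4 limit for comfort. I'll regrasp it higher and firmer, then push to the stop.

Request:
jog_arm:
  motion:
    - {"x": 2.35, "y": 0, "z": 0, "ax": 0, "ay": 0, "az": 0}
    - {"x": 2.35, "y": 0, "z": 0, "ax": 0, "ay": 0, "az": 0}
    - {"x": 0, "y": 0, "z": 0, "ax": 0, "ay": 0, "az": 0}
    - {"x": 0, "y": 0, "z": 3, "ax": 0, "ay": 0, "az": 0}
    - {"x": 0, "y": 0, "z": 2, "ax": 0, "ay": 0, "az": 0}

```text
time_s: 9.1
tool_pos: [0.4917, 0.0975, 0.1456]
tool_rot: [180.0, 0.1, -165.7]
force: [0.1, 0.2, 0.1]
grip_width: 0.048
grasp_force: 0.0
```

Request:
jog_arm:
  motion:
    - {"x": 0, "y": 0, "z": 2, "ax": 0, "ay": 0, "az": 0}
    - {"x": 0, "y": 0, "z": 2, "ax": 0, "ay": 0, "az": 0}
    - {"x": 0, "y": 0, "z": 0, "ax": 0, "ay": 0, "az": 0}
    - {"x": 0, "y": 0, "z": 0, "ax": 0, "ay": 0, "az": 0}
    - {"x": 0, "y": 0, "z": 0, "ax": 0, "ay": 0, "az": 0}

```text
time_s: 9.6
tool_pos: [0.4928, 0.0976, 0.1074]
tool_rot: [180.0, 0.1, -165.8]
force: [0.3, -0.3, -0.7]
grip_width: 0.0478
grasp_force: 0.0
```

Request:
jog_arm:
  motion:
    - {"x": 0, "y": 0, "z": 0, "ax": 0, "ay": 0, "az": 0}
    - {"x": 0, "y": 0, "z": 0, "ax": 0, "ay": 0, "az": 0}
    - {"x": 0, "y": 0, "z": 0, "ax": 0, "ay": 0, "az": 0}
    - {"x": 0, "y": 0, "z": 0, "ax": 0, "ay": 0, "az": 0}
    - {"x": 0, "y": 0, "z": 0, "ax": 0, "ay": 0, "az": 0}
  claw: -1
  squeeze: 30

```text
time_s: 10.1
tool_pos: [0.4919, 0.0974, 0.1062]
tool_rot: [180.0, 0.0, -165.8]
force: [-0.2, -0.0, 1.6]
grip_width: 0.0164
grasp_force: 30.1
```

Request:
jog_arm:
  motion:
    - {"x": 0.1, "y": 0, "z": 0, "ax": 0, "ay": 0, "az": 0}
    - {"x": 0.1, "y": 0, "z": 0, "ax": 0, "ay": 0, "az": 0}
    - {"x": 0, "y": 0, "z": 0, "ax": 0, "ay": 0, "az": 0}
    - {"x": 0, "y": 0, "z": 0, "ax": 0, "ay": 0, "az": 0}
    - {"x": 0, "y": 0, "z": 0, "ax": 0, "ay": 0, "az": 0}

```text
time_s: 10.6
tool_pos: [0.4907, 0.0971, 0.1064]
tool_rot: [180.0, 0.1, -165.8]
force: [5.0, 1.3, -1.6]
grip_width: 0.0162
grasp_force: 30.0
```

Request:
jog_arm:
  motion:
    - {"x": 0.1, "y": 0, "z": 0, "ax": 0, "ay": 0, "az": 0}
    - {"x": 0.1, "y": 0, "z": 0, "ax": 0, "ay": 0, "az": 0}
    - {"x": 0, "y": 0, "z": 0, "ax": 0, "ay": 0, "az": 0}
    - {"x": 0, "y": 0, "z": 0, "ax": 0, "ay": 0, "az": 0}
    - {"x": 0, "y": 0, "z": 0, "ax": 0, "ay": 0, "az": 0}

```text
time_s: 11.1
tool_pos: [0.4892, 0.0967, 0.1065]
tool_rot: [180.0, 0.2, -165.7]
force: [5.7, 0.9, -2.5]
grip_width: 0.0164
grasp_force: 30.0
```

Request:
jog_arm:
  motion:
    - {"x": 0.1, "y": 0, "z": 0, "ax": 0, "ay": 0, "az": 0}
    - {"x": 0.1, "y": 0, "z": 0, "ax": 0, "ay": 0, "az": 0}
    - {"x": 0, "y": 0, "z": 0, "ax": 0, "ay": 0, "az": 0}
    - {"x": 0, "y": 0, "z": 0, "ax": 0, "ay": 0, "az": 0}
    - {"x": 0, "y": 0, "z": 0, "ax": 0, "ay": 0, "az": 0}

```text
time_s: 11.6
tool_pos: [0.4874, 0.0962, 0.1066]
tool_rot: [180.0, 0.2, -165.7]
force: [5.4, 1.4, -2.3]
grip_width: 0.0162
grasp_force: 30.0
```

Request:
jog_arm:
  motion:
    - {"x": 0.1, "y": 0, "z": 0, "ax": 0, "ay": 0, "az": 0}
    - {"x": 0.1, "y": 0, "z": 0, "ax": 0, "ay": 0, "az": 0}
    - {"x": 0, "y": 0, "z": 0, "ax": 0, "ay": 0, "az": 0}
    - {"x": 0, "y": 0, "z": 0, "ax": 0, "ay": 0, "az": 0}
    - {"x": 0, "y": 0, "z": 0, "ax": 0, "ay": 0, "az": 0}

```text
time_s: 12.1
tool_pos: [0.4856, 0.0958, 0.1067]
tool_rot: [180.0, 0.2, -165.8]
force: [5.8, 1.6, -2.3]
grip_width: 0.0163
grasp_force: 30.0
```

Request:
jog_arm:
  motion:
    - {"x": 0.1, "y": 0, "z": 0, "ax": 0, "ay": 0, "az": 0}
    - {"x": 0.1, "y": 0, "z": 0, "ax": 0, "ay": 0, "az": 0}
    - {"x": 0, "y": 0, "z": 0, "ax": 0, "ay": 0, "az": 0}
    - {"x": 0, "y": 0, "z": 0, "ax": 0, "ay": 0, "az": 0}
    - {"x": 0, "y": 0, "z": 0, "ax": 0, "ay": 0, "az": 0}

```text
time_s: 12.6
tool_pos: [0.4849, 0.0956, 0.1068]
tool_rot: [-180.0, 0.4, -165.7]
force: [9.0, 2.7, -5.5]
grip_width: 0.016
grasp_force: 30.0
```

Force jumped to 9 N at the stop, with the tool at (0.485,0.0957), so the grip is upright there. I'll ease off 2 mm and start cranking clockwise on a 58 mm circle with the tool orientation fixed.

Request:
jog_arm:
  motion:
    - {"x": -0.2, "y": 0, "z": 0, "ax": 0, "ay": 0, "az": 0}
    - {"x": 0, "y": 0, "z": 0, "ax": 0, "ay": 0, "az": 0}
    - {"x": -0.2, "y": 1.5, "z": 0, "ax": 0, "ay": 0, "az": 0}
    - {"x": -0.58, "y": 1.4, "z": 0, "ax": 0, "ay": 0, "az": 0}
    - {"x": 0, "y": 0, "z": 0, "ax": 0, "ay": 0, "az": 0}

```text
time_s: 13.1
tool_pos: [0.4861, 0.1261, 0.1068]
tool_rot: [-179.9, 0.2, -165.7]
force: [6.5, 1.8, 0.4]
grip_width: 0.0165
grasp_force: 30.0
```

Request:
jog_arm:
  motion:
    - {"x": -1.04, "y": 1.11, "z": 0, "ax": 0, "ay": 0, "az": 0}
    - {"x": -1.2, "y": 0.92, "z": 0, "ax": 0, "ay": 0, "az": 0}
    - {"x": -1.4, "y": 0.58, "z": 0, "ax": 0, "ay": 0, "az": 0}
    - {"x": -1.5, "y": 0.2, "z": 0, "ax": 0, "ay": 0, "az": 0}
    - {"x": -1.5, "y": -0.2, "z": 0, "ax": 0, "ay": 0, "az": 0}

```text
time_s: 13.6
tool_pos: [0.5405, 0.1672, 0.1066]
tool_rot: [180.0, -0.3, -165.7]
force: [-5.0, -1.9, 9.5]
grip_width: 0.0163
grasp_force: 30.0
```

```bash
cat > st.py <<'E'
from h import *
import sys
C=np.array([.5416,.1097]);ya=np.radians(-165.75);xt=np.array([np.cos(ya),np.sin(ya)]);yt=np.array([np.sin(ya),-np.cos(ya)])
def st():
    o=env.get_obs();v=o["tool_pos"][:2]-C;a,b=v@xt,v@yt;ph=np.arctan2(b,a);f=o["force"][:2]
    rad=np.cos(ph)*xt+np.sin(ph)*yt;tan=-np.sin(ph)*xt+np.cos(ph)*yt
    print("t %.2f phi %.1f r %.1fmm  F_out %.1f F_tan %.1f Fz %.1f gw %.4f z %.4f"%(o["time_s"],np.degrees(ph)%360,1e3*np.hypot(a,b),f@rad,f@tan,o["force"][2],o["grip_width"],o["tool_pos"][2]))
st()
E
python3 st.py
```

```text
t 13.60 phi 103.1 r 57.5mm  F_out -1.8 F_tan -5.0 Fz 9.5 gw 0.0163 z 0.1066
```

Request:
jog_arm:
  motion:
    - {"x": -1.4, "y": -0.58, "z": 0, "ax": 0, "ay": 0, "az": 0}
    - {"x": -1.2, "y": -0.92, "z": 0, "ax": 0, "ay": 0, "az": 0}
    - {"x": -0.92, "y": -1.2, "z": 0, "ax": 0, "ay": 0, "az": 0}
    - {"x": -0.58, "y": -1.4, "z": 0, "ax": 0, "ay": 0, "az": 0}
    - {"x": 0, "y": 0, "z": 0, "ax": 0, "ay": 0, "az": 0}

```text
time_s: 14.1
tool_pos: [0.5932, 0.1362, 0.1067]
tool_rot: [-180.0, 0.0, -165.9]
force: [2.1, -0.5, 4.2]
grip_width: 0.0164
grasp_force: 30.0
```

```bash
python3 st.py
```

```text
t 14.10 phi 167.1 r 58.0mm  F_out 1.7 F_tan 1.4 Fz 4.2 gw 0.0164 z 0.1067
```

Request:
jog_arm:
  motion:
    - {"x": -0.2, "y": -1.5, "z": 0, "ax": 0, "ay": 0, "az": 0}
    - {"x": 0.2, "y": -1.5, "z": 0, "ax": 0, "ay": 0, "az": 0}
    - {"x": 0.58, "y": -1.4, "z": 0, "ax": 0, "ay": 0, "az": 0}
    - {"x": 0.92, "y": -1.2, "z": 0, "ax": 0, "ay": 0, "az": 0}
    - {"x": 1.2, "y": -0.92, "z": 0, "ax": 0, "ay": 0, "az": 0}

```text
time_s: 14.6
tool_pos: [0.5831, 0.0682, 0.1067]
tool_rot: [180.0, 0.2, -165.7]
force: [3.5, 2.9, 3.2]
grip_width: 0.0165
grasp_force: 30.0
```

Request:
jog_arm:
  motion:
    - {"x": 1.4, "y": -0.58, "z": 0, "ax": 0, "ay": 0, "az": 0}
    - {"x": 1.5, "y": -0.2, "z": 0, "ax": 0, "ay": 0, "az": 0}
    - {"x": 0, "y": 0, "z": 0, "ax": 0, "ay": 0, "az": 0}
    - {"x": 0, "y": 0, "z": 0, "ax": 0, "ay": 0, "az": 0}
    - {"x": 0, "y": 0, "z": 0, "ax": 0, "ay": 0, "az": 0}

```text
time_s: 15.1
tool_pos: [0.5541, 0.0523, 0.1066]
tool_rot: [180.0, -0.2, -165.8]
force: [-2.9, -1.0, 8.6]
grip_width: 0.0163
grasp_force: 30.0
```

```bash
python3 st.py
python3 - <<'E'
from h import *
im=env.read_camera("top")[:,:,::-1];cv2.imwrite("pics/t7.png",im)
a=cv2.imread("pics/top0.png")[160:260,250:356];b=im[160:260,250:356]
cv2.imwrite("pics/g7.png",cv2.resize(np.hstack([a,b]),None,fx=3.7,fy=3.7,interpolation=cv2.INTER_CUBIC))
E
```

```text
t 15.10 phi 272.0 r 58.7mm  F_out 0.3 F_tan 3.0 Fz 8.6 gw 0.0163 z 0.1066
```

View pics/g7.png

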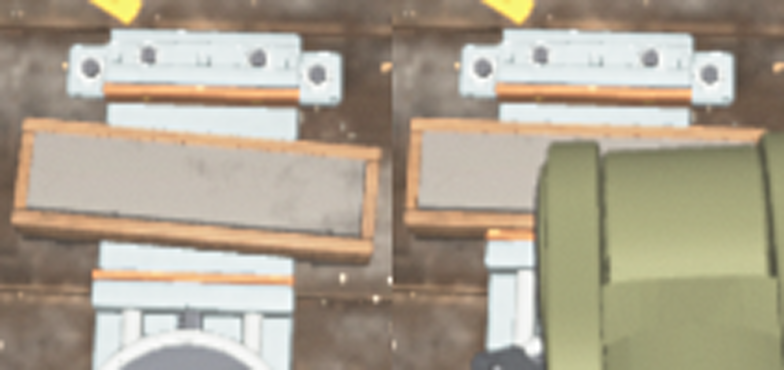

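Left is before, right is now. The jaw has reached the stone and has largely squared it. The stone's far edge is at crop row ~125 and the far jaw face at ~101, so some gap remains. I'll compute it.

Run:
```python
from h import *
p=env.camera_params("top")
cv=lambda x,y:(250+(x+.5)/3.7-.5,160+(y+.5)/3.7-.5)
for x,ys,yj in ((118,126,101),(140,127,102)):
    a=ray(p,cv(x,ys),.046);b=ray(p,cv(x,yj),.040);print(a,b,b[0]-a[0])
```

```text
[0.73334931 0.15531668 0.046     ] [0.75084087 0.15659363 0.04      ] 0.017491559448870375
[0.73304927 0.142123   0.046     ] [0.75053524 0.14327863 0.04      ] 0.017485971396371314
```

Request:
jog_arm:
  motion:
    - {"x": 1.5, "y": 0.2, "z": 0, "ax": 0, "ay": 0, "az": 0}
    - {"x": 1.4, "y": 0.58, "z": 0, "ax": 0, "ay": 0, "az": 0}
    - {"x": 1.2, "y": 0.92, "z": 0, "ax": 0, "ay": 0, "az": 0}
    - {"x": 0.92, "y": 1.2, "z": 0, "ax": 0, "ay": 0, "az": 0}
    - {"x": 0, "y": 0, "z": 0, "ax": 0, "ay": 0, "az": 0}

```text
time_s: 15.65
tool_pos: [0.4987, 0.0704, 0.1066]
tool_rot: [179.9, -0.1, -165.6]
force: [-0.1, 4.6, 5.7]
grip_width: 0.0161
grasp_force: 30.0
```

```bash
python3 st.py
```

```text
t 15.65 phi 331.7 r 58.2mm  F_out -3.0 F_tan 3.5 Fz 5.7 gw 0.0161 z 0.1066
```

Request:
jog_arm:
  motion:
    - {"x": 0.58, "y": 1.4, "z": 0, "ax": 0, "ay": 0, "az": 0}
    - {"x": 0.2, "y": 1.5, "z": 0, "ax": 0, "ay": 0, "az": 0}
    - {"x": -0.2, "y": 1.5, "z": 0, "ax": 0, "ay": 0, "az": 0}
    - {"x": 0, "y": 0, "z": 0, "ax": 0, "ay": 0, "az": 0}
    - {"x": 0, "y": 0, "z": 0, "ax": 0, "ay": 0, "az": 0}

```text
time_s: 16.15
tool_pos: [0.4839, 0.1111, 0.1066]
tool_rot: [179.9, 0.0, -165.7]
force: [1.2, 3.2, 5.5]
grip_width: 0.0161
grasp_force: 30.0
```

```bash
python3 st.py
python3 - <<'E'
from h import *
im=env.read_camera("top")[:,:,::-1];cv2.imwrite("pics/t8.png",im)
h=cv2.cvtColor(np.ascontiguousarray(im),cv2.COLOR_BGR2HSV)
for c in (283,288,293,320,325):
    print(c,[ (r,*map(int,h[r,c])) for r in range(180,224)])
E
```

```text
t 16.15 phi 15.6 r 57.7mm  F_out -1.1 F_tan 3.2 Fz 5.5 gw 0.0161 z 0.1066
283 [(180, 90, 9, 240), (181, 93, 12, 234), (182, 12, 42, 200), (183, 13, 117, 238), (184, 15, 121, 245), (185, 12, 129, 191), (186, 12, 118, 128), (187, 12, 81, 138), (188, 18, 21, 216), (189, 16, 65, 227), (190, 14, 102, 221), (191, 14, 100, 220), (192, 14, 54, 207), (193, 18, 26, 195), (194, 18, 26, 196), (195, 16, 27, 198), (196, 16, 24, 198), (197, 16, 24, 198), (198, 19, 24, 199), (199, 18, 23, 198), (200, 19, 24, 198), (201, 17, 26, 199), (202, 14, 24, 202), (203, 15, 23, 200), (204, 17, 24, 202), (205, 15, 23, 201), (206, 17, 23, 200), (207, 18, 23, 200), (208, 18, 23, 201), (209, 18, 25, 203), (210, 18, 25, 203), (211, 14, 24, 202), (212, 17, 22, 161), (213, 14, 56, 141), (214, 13, 98, 203), (215, 14, 100, 221), (216, 15, 99, 225), (217, 14, 102, 188), (218, 12, 123, 213), (219, 14, 123, 240), (220, 14, 108, 240), (221, 15, 7, 231), (222, 93, 11, 237), (223, 94, 9, 238)]
288 [(180, 90, 9, 237), (181, 93, 13, 232), (182, 19, 16, 177), (183, 13, 116, 236), (184, 14, 122, 244), (185, 11, 129, 186), (186, 
[... 2728 characters left out ...]
9, 18, 16, 190), (190, 15, 71, 226), (191, 15, 100, 227), (192, 15, 98, 226), (193, 14, 67, 217), (194, 14, 34, 204), (195, 16, 24, 198), (196, 16, 22, 197), (197, 16, 24, 198), (198, 17, 26, 194), (199, 16, 25, 191), (200, 18, 25, 186), (201, 16, 25, 192), (202, 16, 27, 196), (203, 15, 26, 199), (204, 17, 23, 200), (205, 19, 24, 201), (206, 18, 26, 199), (207, 16, 25, 195), (208, 17, 26, 197), (209, 16, 25, 195), (210, 16, 22, 196), (211, 14, 25, 200), (212, 16, 24, 201), (213, 18, 19, 159), (214, 14, 41, 124), (215, 14, 96, 216), (216, 15, 91, 228), (217, 17, 88, 234), (218, 14, 95, 218), (219, 13, 104, 162), (220, 13, 125, 235), (221, 16, 113, 246), (222, 12, 53, 218), (223, 93, 11, 234)]
```

The stone's far edge is at row 188.5 and the jaw face edge at ~184.8, so the gap is about 12 mm, roughly 130° more. I'll turn 60° coarse and look again numerically.

Request:
jog_arm:
  motion:
    - {"x": -0.58, "y": 1.4, "z": 0, "ax": 0, "ay": 0, "az": 0}
    - {"x": -0.92, "y": 1.2, "z": 0, "ax": 0, "ay": 0, "az": 0}
    - {"x": -1.2, "y": 0.92, "z": 0, "ax": 0, "ay": 0, "az": 0}
    - {"x": -1.4, "y": 0.58, "z": 0, "ax": 0, "ay": 0, "az": 0}
    - {"x": 0, "y": 0, "z": 0, "ax": 0, "ay": 0, "az": 0}

```text
time_s: 16.7
tool_pos: [0.5146, 0.1601, 0.1066]
tool_rot: [180.0, 0.0, -165.7]
force: [2.4, 1.7, 6.3]
grip_width: 0.0161
grasp_force: 30.0
```

```bash
python3 st.py
cat > gap.py <<'E'
from h import *
p=env.camera_params("top")
im=env.read_camera("top")[:,:,::-1]
h=cv2.cvtColor(np.ascontiguousarray(im),cv2.COLOR_BGR2HSV)
for c in (285,): print([ (r,int(h[r,c,1]),int(h[r,c,2])) for r in range(181,194)])
print(ray(p,(285,184.8),.04)[0],[ (s,round(ray(p,(285,s),.046)[0],4)) for s in (184,185,186,187,188,188.5)])
E
python3 gap.py
```

```text
t 16.70 phi 76.1 r 57.2mm  F_out 0.4 F_tan 2.9 Fz 6.3 gw 0.0161 z 0.1066
[(181, 13, 237), (182, 32, 193), (183, 116, 238), (184, 118, 246), (185, 130, 194), (186, 108, 170), (187, 103, 217), (188, 100, 224), (189, 90, 224), (190, 50, 206), (191, 26, 193), (192, 22, 196), (193, 23, 198)]
0.7559963622135182 [(184, np.float64(0.7559)), (185, np.float64(0.7536)), (186, np.float64(0.7513)), (187, np.float64(0.749)), (188, np.float64(0.7466)), (188.5, np.float64(0.7455))]
```

Request:
jog_arm:
  motion:
    - {"x": -0.3, "y": 0.07, "z": 0, "ax": 0, "ay": 0, "az": 0}
    - {"x": -0.3, "y": 0.05, "z": 0, "ax": 0, "ay": 0, "az": 0}
    - {"x": -0.3, "y": 0.03, "z": 0, "ax": 0, "ay": 0, "az": 0}
    - {"x": -0.3, "y": 0.02, "z": 0, "ax": 0, "ay": 0, "az": 0}
    - {"x": -0.3, "y": 0, "z": 0, "ax": 0, "ay": 0, "az": 0}

```text
time_s: 17.25
tool_pos: [0.5258, 0.1646, 0.1065]
tool_rot: [179.9, -0.2, -165.8]
force: [-4.1, 1.7, 10.0]
grip_width: 0.0161
grasp_force: 30.0
```

```bash
python3 st.py; python3 gap.py
```

```text
t 17.25 phi 88.2 r 57.1mm  F_out 2.7 F_tan -3.5 Fz 10.0 gw 0.0161 z 0.1065
[(181, 12, 236), (182, 33, 192), (183, 115, 237), (184, 120, 245), (185, 127, 199), (186, 103, 220), (187, 98, 226), (188, 97, 225), (189, 71, 215), (190, 36, 198), (191, 24, 193), (192, 23, 196), (193, 25, 197)]
0.7559963622135182 [(184, np.float64(0.7559)), (185, np.float64(0.7536)), (186, np.float64(0.7513)), (187, np.float64(0.749)), (188, np.float64(0.7466)), (188.5, np.float64(0.7455))]
```

Request:
jog_arm:
  motion:
    - {"x": -0.25, "y": 0.02, "z": 0, "ax": 0, "ay": 0, "az": 0}
    - {"x": -0.25, "y": 0.01, "z": 0, "ax": 0, "ay": 0, "az": 0}
    - {"x": -0.25, "y": 0, "z": 0, "ax": 0, "ay": 0, "az": 0}
    - {"x": -0.25, "y": -0.02, "z": 0, "ax": 0, "ay": 0, "az": 0}
    - {"x": -0.25, "y": -0.03, "z": 0, "ax": 0, "ay": 0, "az": 0}

```text
time_s: 17.8
tool_pos: [0.5382, 0.1669, 0.1065]
tool_rot: [180.0, -0.2, -165.8]
force: [-3.8, -1.7, 10.2]
grip_width: 0.0164
grasp_force: 30.0
```

```bash
python3 st.py; python3 gap.py
```

```text
t 17.80 phi 100.8 r 57.3mm  F_out -1.5 F_tan -3.9 Fz 10.2 gw 0.0164 z 0.1065
[(181, 13, 237), (182, 32, 193), (183, 116, 238), (184, 119, 245), (185, 124, 207), (186, 101, 217), (187, 101, 223), (188, 93, 223), (189, 51, 205), (190, 26, 194), (191, 22, 197), (192, 24, 198), (193, 23, 197)]
0.7559963622135182 [(184, np.float64(0.7559)), (185, np.float64(0.7536)), (186, np.float64(0.7513)), (187, np.float64(0.749)), (188, np.float64(0.7466)), (188.5, np.float64(0.7455))]
```

Request:
jog_arm:
  motion:
    - {"x": -0.2, "y": -0.05, "z": 0, "ax": 0, "ay": 0, "az": 0}
    - {"x": -0.2, "y": -0.05, "z": 0, "ax": 0, "ay": 0, "az": 0}
    - {"x": -0.19, "y": -0.06, "z": 0, "ax": 0, "ay": 0, "az": 0}
    - {"x": -0.19, "y": -0.07, "z": 0, "ax": 0, "ay": 0, "az": 0}
    - {"x": -0.19, "y": -0.08, "z": 0, "ax": 0, "ay": 0, "az": 0}

```text
time_s: 18.35
tool_pos: [0.5483, 0.1667, 0.1066]
tool_rot: [179.9, -0.2, -165.8]
force: [-3.8, 0.6, 9.7]
grip_width: 0.016
grasp_force: 30.0
```

```bash
python3 st.py; python3 gap.py|head -1
```

```text
t 18.35 phi 110.9 r 57.4mm  F_out 0.1 F_tan -3.8 Fz 9.7 gw 0.0160 z 0.1066
[(181, 12, 236), (182, 33, 192), (183, 116, 237), (184, 119, 244), (185, 111, 227), (186, 101, 220), (187, 100, 225), (188, 79, 219), (189, 42, 200), (190, 24, 194), (191, 25, 196), (192, 24, 198), (193, 24, 198)]
```

Request:
jog_arm:
  motion:
    - {"x": -0.18, "y": -0.08, "z": 0, "ax": 0, "ay": 0, "az": 0}
    - {"x": -0.18, "y": -0.08, "z": 0, "ax": 0, "ay": 0, "az": 0}
    - {"x": -0.18, "y": -0.09, "z": 0, "ax": 0, "ay": 0, "az": 0}
    - {"x": -0.17, "y": -0.1, "z": 0, "ax": 0, "ay": 0, "az": 0}
    - {"x": -0.17, "y": -0.1, "z": 0, "ax": 0, "ay": 0, "az": 0}

```text
time_s: 18.9
tool_pos: [0.5579, 0.1648, 0.1066]
tool_rot: [179.9, -0.2, -165.8]
force: [-4.1, 0.5, 9.2]
grip_width: 0.0163
grasp_force: 30.0
```

```bash
python3 st.py; python3 gap.py|head -1
```

```text
t 18.90 phi 120.7 r 57.5mm  F_out -0.6 F_tan -4.0 Fz 9.2 gw 0.0163 z 0.1066
[(181, 12, 237), (182, 33, 193), (183, 118, 236), (184, 125, 232), (185, 106, 227), (186, 102, 223), (187, 97, 226), (188, 57, 210), (189, 30, 195), (190, 25, 195), (191, 25, 197), (192, 23, 197), (193, 23, 197)]
```

Request:
jog_arm:
  motion:
    - {"x": -0.17, "y": -0.11, "z": 0, "ax": 0, "ay": 0, "az": 0}
    - {"x": -0.16, "y": -0.12, "z": 0, "ax": 0, "ay": 0, "az": 0}
    - {"x": -0.16, "y": -0.12, "z": 0, "ax": 0, "ay": 0, "az": 0}
    - {"x": -0.15, "y": -0.13, "z": 0, "ax": 0, "ay": 0, "az": 0}
    - {"x": -0.15, "y": -0.13, "z": 0, "ax": 0, "ay": 0, "az": 0}

```text
time_s: 19.45
tool_pos: [0.5671, 0.1614, 0.1066]
tool_rot: [179.9, -0.2, -165.7]
force: [-3.7, 1.1, 9.2]
grip_width: 0.0162
grasp_force: 30.0
```

```bash
python3 st.py; python3 gap.py|head -1
```

```text
t 19.45 phi 130.5 r 57.6mm  F_out -0.7 F_tan -3.8 Fz 9.2 gw 0.0162 z 0.1066
[(181, 13, 237), (182, 34, 195), (183, 117, 236), (184, 114, 237), (185, 102, 229), (186, 101, 223), (187, 91, 225), (188, 52, 207), (189, 26, 195), (190, 25, 197), (191, 26, 198), (192, 26, 199), (193, 24, 198)]
```

Request:
jog_arm:
  motion:
    - {"x": -0.14, "y": -0.14, "z": 0, "ax": 0, "ay": 0, "az": 0}
    - {"x": -0.14, "y": -0.14, "z": 0, "ax": 0, "ay": 0, "az": 0}
    - {"x": -0.13, "y": -0.15, "z": 0, "ax": 0, "ay": 0, "az": 0}
    - {"x": -0.13, "y": -0.15, "z": 0, "ax": 0, "ay": 0, "az": 0}
    - {"x": -0.12, "y": -0.16, "z": 0, "ax": 0, "ay": 0, "az": 0}

```text
time_s: 20.0
tool_pos: [0.5755, 0.1564, 0.1066]
tool_rot: [179.9, -0.2, -165.7]
force: [-3.1, 2.3, 8.0]
grip_width: 0.0159
grasp_force: 30.0
```

```bash
python3 st.py; python3 gap.py|head -1
```

```text
t 20.00 phi 140.2 r 57.7mm  F_out 0.1 F_tan -3.9 Fz 8.0 gw 0.0159 z 0.1066
[(181, 12, 237), (182, 33, 192), (183, 117, 236), (184, 109, 237), (185, 103, 226), (186, 99, 225), (187, 73, 214), (188, 38, 197), (189, 22, 194), (190, 24, 198), (191, 25, 197), (192, 24, 199), (193, 24, 199)]
```

Request:
jog_arm:
  motion:
    - {"x": -0.09, "y": -0.13, "z": 0, "ax": 0, "ay": 0, "az": 0}
    - {"x": -0.09, "y": -0.13, "z": 0, "ax": 0, "ay": 0, "az": 0}
    - {"x": -0.09, "y": -0.13, "z": 0, "ax": 0, "ay": 0, "az": 0}
    - {"x": -0.09, "y": -0.14, "z": 0, "ax": 0, "ay": 0, "az": 0}
    - {"x": -0.08, "y": -0.14, "z": 0, "ax": 0, "ay": 0, "az": 0}

```text
time_s: 20.55
tool_pos: [0.5784, 0.1543, 0.1065]
tool_rot: [179.6, -0.4, -165.6]
force: [-11.5, 7.8, 14.6]
grip_width: 0.016
grasp_force: 30.0
```

```bash
python3 st.py; python3 gap.py|head -1
```

```text
t 20.55 phi 143.8 r 57.8mm  F_out -1.3 F_tan -13.8 Fz 14.6 gw 0.0160 z 0.1065
[(181, 12, 237), (182, 33, 195), (183, 116, 237), (184, 105, 238), (185, 101, 227), (186, 97, 225), (187, 72, 216), (188, 36, 199), (189, 25, 196), (190, 24, 199), (191, 24, 201), (192, 25, 200), (193, 25, 201)]
```

Firm clamping is reached (13.8 N at the grip, about 120 N at the jaw). Easing off at once.

Request:
jog_arm:
  motion:
    - {"x": 0.12, "y": 0.16, "z": 0, "ax": 0, "ay": 0, "az": 0}
    - {"x": 0.06, "y": 0.08, "z": 0, "ax": 0, "ay": 0, "az": 0}
    - {"x": 0, "y": 0, "z": 0, "ax": 0, "ay": 0, "az": 0}
    - {"x": 0, "y": 0, "z": 0, "ax": 0, "ay": 0, "az": 0}
    - {"x": 0, "y": 0, "z": 0, "ax": 0, "ay": 0, "az": 0}

```text
time_s: 21.1
tool_pos: [0.5779, 0.1546, 0.1066]
tool_rot: [179.7, -0.2, -165.7]
force: [-5.1, 4.9, 9.4]
grip_width: 0.0163
grasp_force: 30.0
```

```bash
python3 st.py
```

```text
t 21.10 phi 143.3 r 57.7mm  F_out 0.6 F_tan -7.1 Fz 9.4 gw 0.0163 z 0.1066
```

Still holding at 7 N. I'll ease off 2 mm more, open and rise, then check joint angles for the turn to the radial direction.

Request:
jog_arm:
  motion:
    - {"x": 0.06, "y": 0.08, "z": 0, "ax": 0, "ay": 0, "az": 0}
    - {"x": 0.06, "y": 0.08, "z": 0, "ax": 0, "ay": 0, "az": 0}
    - {"x": 0, "y": 0, "z": 0, "ax": 0, "ay": 0, "az": 0}
    - {"x": 0, "y": 0, "z": 0, "ax": 0, "ay": 0, "az": 0}
    - {"x": 0, "y": 0, "z": 0, "ax": 0, "ay": 0, "az": 0}

```text
time_s: 21.6
tool_pos: [0.5774, 0.1549, 0.1066]
tool_rot: [179.8, -0.1, -165.7]
force: [-2.8, 4.3, 8.2]
grip_width: 0.0159
grasp_force: 30.0
```

```bash
python3 st.py
```

```text
t 21.60 phi 142.6 r 57.7mm  F_out 1.7 F_tan -4.8 Fz 8.2 gw 0.0159 z 0.1066
```

Request:
jog_arm:
  motion:
    - {"x": 0, "y": 0, "z": 0, "ax": 0, "ay": 0, "az": 0}
    - {"x": 0, "y": 0, "z": 0, "ax": 0, "ay": 0, "az": 0}
    - {"x": 0, "y": 0, "z": 0, "ax": 0, "ay": 0, "az": 0}
    - {"x": 0, "y": 0, "z": 0, "ax": 0, "ay": 0, "az": 0}
    - {"x": 0, "y": 0, "z": 0, "ax": 0, "ay": 0, "az": 0}
  claw: 0.1

```text
time_s: 22.1
tool_pos: [0.5785, 0.1525, 0.1055]
tool_rot: [-180.0, -0.1, -165.8]
force: [0.2, -0.5, 1.0]
grip_width: 0.0451
grasp_force: 0.0
```

Request:
jog_arm:
  motion:
    - {"x": 0, "y": 0, "z": -1, "ax": 0, "ay": 0, "az": 0}
    - {"x": 0, "y": 0, "z": -2, "ax": 0, "ay": 0, "az": 0}
    - {"x": 0, "y": 0, "z": -3, "ax": 0, "ay": 0, "az": 0}
    - {"x": 0, "y": 0, "z": -3, "ax": 0, "ay": 0, "az": 0}
    - {"x": 0, "y": 0, "z": 0, "ax": 0, "ay": 0, "az": 0}

```text
time_s: 22.6
tool_pos: [0.5817, 0.1538, 0.2019]
tool_rot: [179.9, 0.5, -165.8]
force: [0.3, -0.3, 0.1]
grip_width: 0.0477
grasp_force: 0.0
```

```bash
python3 st.py
python3 - <<'E'
from h import *
o=env.get_obs();print(o["qpos"].round(1),o["tool_pos"])
p=env.camera_params("wrist");im=env.read_camera("wrist")[:,:,::-1];cv2.imwrite("pics/w9.png",im)
h=cv2.cvtColor(np.ascontiguousarray(im),cv2.COLOR_BGR2HSV);m=cv2.inRange(h,(3,110,60),(18,255,255))
for z in(.083,.127):print(proj(p,[.577,.155,z]))
n,l,s,c=cv2.connectedComponentsWithStats(m)
for i in range(1,n):
    if s[i,4]>150: print(s[i],c[i])
E
```

```text
t 22.60 phi 146.6 r 59.6mm  F_out -0.0 F_tan 0.4 Fz 0.1 gw 0.0477 z 0.2019
[-31.8  12.8  16.9  93.1  -3.9  74.1  90. ] [0.58174907 0.15379455 0.2018818 ]
[320.51872273 229.02230912]
[320.95119231 244.54405305]
[ 93   0  14  64 577] [99.1542461  30.53032929]
[312 221  21  31 526] [322.08935361 236.38593156]
[  0 232 132  38 301] [ 68.02990033 248.94352159]
[ 395  254  217   51 2808] [504.76388889 265.38817664]
[274 306  66  12 168] [310.92857143 314.41071429]
```

Request:
jog_arm:
  motion:
    - {"x": 0, "y": 0, "z": 0, "ax": 0, "ay": 0, "az": -7.6}
    - {"x": 0, "y": 0, "z": 0, "ax": 0, "ay": 0, "az": -7.6}
    - {"x": 0, "y": 0, "z": 0, "ax": 0, "ay": 0, "az": -7.6}
    - {"x": 0, "y": 0, "z": 0, "ax": 0, "ay": 0, "az": -7.6}
    - {"x": 0, "y": 0, "z": 0, "ax": 0, "ay": 0, "az": -7.6}
  claw: -1
  squeeze: 5

```text
time_s: 23.15
tool_pos: [0.5782, 0.153, 0.1951]
tool_rot: [179.9, -0.1, -127.4]
force: [-0.4, 0.2, 0.0]
grip_width: 0.0156
grasp_force: 0.0
```

Request:
jog_arm:
  motion:
    - {"x": -1, "y": 0, "z": 0, "ax": 0, "ay": 0, "az": 0}
    - {"x": -1, "y": 0, "z": 0, "ax": 0, "ay": 0, "az": 0}
    - {"x": 0, "y": 0, "z": 0, "ax": 0, "ay": 0, "az": 0}
    - {"x": 0, "y": 0, "z": 0, "ax": 0, "ay": 0, "az": 0}
    - {"x": 0, "y": 0, "z": 0, "ax": 0, "ay": 0, "az": 0}

```text
time_s: 23.65
tool_pos: [0.591, 0.1689, 0.1959]
tool_rot: [180.0, -0.0, -127.8]
force: [-0.4, -0.4, 0.0]
grip_width: 0.0001
grasp_force: 0.0
```

```bash
cat > loc.py <<'E'
from h import *
o=env.get_obs();y=np.radians(o["tool_rot"][2]);xt=np.array([np.cos(y),np.sin(y)]);yt=np.array([np.sin(y),-np.cos(y)])
C=np.array([.5416,.1097]);H=np.array([.5771,.1556]);T=o["tool_pos"]
print(o["qpos"].round(1),T,o["tool_rot"],o["force"],o["grip_width"])
print("C from tool (x,y)",(C-T[:2])@xt,(C-T[:2])@yt,"H",(H-T[:2])@xt,(H-T[:2])@yt)
p=env.camera_params("wrist");im=env.read_camera("wrist")[:,:,::-1];cv2.imwrite("pics/w10.png",im)
h=cv2.cvtColor(np.ascontiguousarray(im),cv2.COLOR_BGR2HSV);m=cv2.inRange(h,(3,110,60),(18,255,255))
for z in(.072,.127):print(proj(p,[*H,z]))
n,l,s,c=cv2.connectedComponentsWithStats(m)
for i in range(1,n):
    if s[i,4]>150: print(s[i],c[i])
E
python3 loc.py
```

```text
[-28.9  14.9  12.6  91.1  -3.3  74.5 126.3] [0.59098197 0.16890353 0.19587645] [ 1.79996984e+02 -2.99939572e-02 -1.27798953e+02] [-0.3730404  -0.40112845  0.03790343] 5.7596882859875195e-05
C from tool (x,y) 0.07704647664756203 0.0027345539260941396 H 0.01902015968711367 0.002815424227060523
[320.53547096 212.23913443]
[321.03677513 228.02435531]
[  7   0 102 119 412] [59.99757282 60.16990291]
[  0   2  84  95 159] [40.88050314 49.18867925]
[119 150  38  34 405] [137.48148148 162.55061728]
[311 207  23  30 532] [321.97368421 221.78571429]
[196 229  50  52 245] [226.51020408 259.70204082]
[  0 303  32  45 763] [ 10.98427261 319.40760157]
[453 358  46  39 889] [472.10011249 381.62654668]
[ 74 360  33  37 599] [ 87.99833055 382.1869783 ]
```

Aligned: the axis and hinge both lie on the tool's x line with a 2.8 mm y offset. I'll correct that, back out to radius 81 mm and descend beside the grip.

Request:
jog_arm:
  motion:
    - {"x": -0.4, "y": 0.28, "z": 0, "ax": 0, "ay": 0, "az": 0}
    - {"x": 0, "y": 0, "z": 3, "ax": 0, "ay": 0, "az": 0}
    - {"x": 0, "y": 0, "z": 3, "ax": 0, "ay": 0, "az": 0}
    - {"x": 0, "y": 0, "z": 2.4, "ax": 0, "ay": 0, "az": 0}
    - {"x": 0, "y": 0, "z": 0, "ax": 0, "ay": 0, "az": 0}

```text
time_s: 24.2
tool_pos: [0.5885, 0.1734, 0.1083]
tool_rot: [179.8, -0.3, -127.8]
force: [-0.3, 0.1, 0.1]
grip_width: 0.0004
grasp_force: 0.0
```

Request:
jog_arm:
  motion:
    - {"x": 0.2, "y": 0, "z": 0, "ax": 0, "ay": 0, "az": 0}
    - {"x": 0.2, "y": 0, "z": 0, "ax": 0, "ay": 0, "az": 0}
    - {"x": 0.2, "y": 0, "z": 0, "ax": 0, "ay": 0, "az": 0}
    - {"x": 0.2, "y": 0, "z": 0, "ax": 0, "ay": 0, "az": 0}
    - {"x": 0, "y": 0, "z": 0, "ax": 0, "ay": 0, "az": 0}

```text
time_s: 24.7
tool_pos: [0.5873, 0.1679, 0.1134]
tool_rot: [-179.9, 0.2, -127.8]
force: [1.5, 1.0, 0.5]
grip_width: 0.0002
grasp_force: 0.8
```

```bash
python3 loc.py | head -3
```

```text
[-28.6  17.8  12.2  97.2  -4.1  65.3 127. ] [0.58726146 0.16794057 0.11342856] [-1.79929559e+02  1.53776055e-01 -1.27765178e+02] [1.50459765 0.98670354 0.53726685] 0.00024316198443117382
C from tool (x,y) 0.07400505875758576 0.00042854920990358076 H 0.01597870420728063 0.00047521399620416863
[317.72706394 243.14533697]
```

Request:
jog_arm:
  motion:
    - {"x": 0.43, "y": 0, "z": 0, "ax": 0, "ay": 0, "az": 0}
    - {"x": 0.43, "y": 0, "z": 0, "ax": 0, "ay": 0, "az": 0}
    - {"x": 0.53, "y": 0, "z": 0.07, "ax": 0, "ay": 0, "az": 0}
    - {"x": 0.52, "y": 0, "z": 0.12, "ax": 0, "ay": 0, "az": 0}
    - {"x": 0, "y": 0, "z": 0, "ax": 0, "ay": 0, "az": 0}

```text
time_s: 25.25
tool_pos: [0.5739, 0.1511, 0.1098]
tool_rot: [180.0, -0.1, -127.8]
force: [-0.3, 0.7, 0.5]
grip_width: 0.0003
grasp_force: 0.2
```

```bash
python3 loc.py | head -2
```

```text
[-28.   16.2  12.5  99.7  -3.8  64.6 127.9] [0.57386786 0.15112298 0.10975137] [ 1.79970519e+02 -8.54549062e-02 -1.27827373e+02] [-0.25286874  0.71306991  0.54155433] 0.00027427883046319147
C from tool (x,y) 0.05250781947552198 8.309500559741987e-05 H -0.005518450233688759 0.00019274733767050606
```

Request:
jog_arm:
  motion:
    - {"x": 0.5, "y": 0, "z": 0.2, "ax": 0, "ay": 0, "az": 0}
    - {"x": 0.47, "y": 0, "z": 0.26, "ax": 0, "ay": 0, "az": 0}
    - {"x": 0.43, "y": 0, "z": 0.32, "ax": 0, "ay": 0, "az": 0}
    - {"x": 0.38, "y": 0, "z": 0.37, "ax": 0, "ay": 0, "az": 0}
    - {"x": 0, "y": 0, "z": 0, "ax": 0, "ay": 0, "az": 0}

```text
time_s: 25.8
tool_pos: [0.5629, 0.1375, 0.0979]
tool_rot: [180.0, -0.1, -127.8]
force: [0.0, 0.2, 0.4]
grip_width: 0.0004
grasp_force: 0.1
```

```bash
python3 loc.py | head -2
```

```text
[-27.4  15.3  12.8 102.3  -3.7  62.9 128.8] [0.56293031 0.13754124 0.09787396] [ 1.79953981e+02 -9.10435297e-02 -1.27794467e+02] [0.04925478 0.15367673 0.37124224] 0.0004249755145856784
C from tool (x,y) 0.0350724127063009 -0.00020645210297164665 H -0.022953910407796683 -0.00013012479238537096
```

Request:
jog_arm:
  motion:
    - {"x": 0.3, "y": 0, "z": 0.42, "ax": 0, "ay": 0, "az": 0}
    - {"x": 0.3, "y": 0, "z": 0.45, "ax": 0, "ay": 0, "az": 0}
    - {"x": 0.2, "y": 0, "z": 0.45, "ax": 0, "ay": 0, "az": 0}
    - {"x": 0.1, "y": 0, "z": 0.3, "ax": 0, "ay": 0, "az": 0}
    - {"x": 0, "y": 0, "z": 0, "ax": 0, "ay": 0, "az": 0}

```text
time_s: 26.35
tool_pos: [0.5578, 0.1309, 0.0818]
tool_rot: [180.0, -0.1, -127.8]
force: [1.1, -0.5, 0.4]
grip_width: 0.0002
grasp_force: 0.0
```

```bash
python3 loc.py | head -2
```

```text
[-27.   15.5  12.8 104.1  -3.9  60.9 129.5] [0.5577596  0.13092951 0.08178362] [ 1.79964251e+02 -6.55492616e-02 -1.27767139e+02] [ 1.10189835 -0.51063492  0.38152344] 0.0001791562497249589
C from tool (x,y) 0.026679074106107464 -0.0002278231184773691 H -0.03134727881276389 -0.00017917196652509986
```

Request:
jog_arm:
  motion:
    - {"x": 0, "y": 0, "z": 0.1, "ax": 0, "ay": 0, "az": 0}
    - {"x": 0, "y": 0, "z": 0.1, "ax": 0, "ay": 0, "az": 0}
    - {"x": 0, "y": 0, "z": 0, "ax": 0, "ay": 0, "az": 0}
    - {"x": 0, "y": 0, "z": 0, "ax": 0, "ay": 0, "az": 0}
    - {"x": 0, "y": 0, "z": 0, "ax": 0, "ay": 0, "az": 0}

```text
time_s: 26.9
tool_pos: [0.5584, 0.1309, 0.0807]
tool_rot: [-180.0, -0.0, -127.8]
force: [-2.6, -2.6, 4.7]
grip_width: 0.0003
grasp_force: 2.3
```

```bash
python3 loc.py | head -2
```

```text
[-27.   15.6  12.8 104.1  -3.9  60.7 129.5] [0.55836107 0.13085176 0.08074144] [-1.79983030e+02 -1.51056698e-02 -1.27774321e+02] [-2.55100027 -2.56677634  4.72658577] 0.00028156524368974726
C from tool (x,y) 0.026986023017426138 0.00029187788956752637 H -0.031040323347046914 0.00034780275167376124
```

Contact at z = 0.0807 with 4.7 N up means the grip is flat. Retreating straight up, then checking.

Request:
jog_arm:
  motion:
    - {"x": 0, "y": 0, "z": -1, "ax": 0, "ay": 0, "az": 0}
    - {"x": 0, "y": 0, "z": -3, "ax": 0, "ay": 0, "az": 0}
    - {"x": 0, "y": 0, "z": -4, "ax": 0, "ay": 0, "az": 0}
    - {"x": 0, "y": 0, "z": -4, "ax": 0, "ay": 0, "az": 0}
    - {"x": -4, "y": 0, "z": 0, "ax": 0, "ay": 0, "az": 0}

```text
time_s: 27.45
tool_pos: [0.5862, 0.1596, 0.2089]
tool_rot: [-179.6, 0.5, -128.1]
force: [1.8, -0.7, 0.3]
grip_width: 0.0006
grasp_force: 0.0
```

Request:
jog_arm:
  motion:
    - {"x": -4, "y": 0, "z": 0, "ax": 0, "ay": 0, "az": 0}
    - {"x": -4, "y": 0, "z": 0, "ax": 0, "ay": 0, "az": 0}
    - {"x": 0, "y": 0, "z": 0, "ax": 0, "ay": 0, "az": 0}
    - {"x": 0, "y": 0, "z": 0, "ax": 0, "ay": 0, "az": 0}
    - {"x": 0, "y": 0, "z": 0, "ax": 0, "ay": 0, "az": 0}

```text
time_s: 27.95
tool_pos: [0.6316, 0.2252, 0.2006]
tool_rot: [-180.0, -0.0, -127.8]
force: [0.2, -0.9, -0.4]
grip_width: 0.0003
grasp_force: 0.0
```

Run:
```python
from h import *
o=env.get_obs();print(o["tool_pos"],o["force"])
s=env.read_camera("scene")[:,:,::-1];w=env.read_camera("wrist")[:,:,::-1];t=env.read_camera("top")[:,:,::-1]
cv2.imwrite("pics/f.png",np.vstack([np.hstack([cv2.resize(s[190:350,210:430],None,fx=1.8,fy=1.8),cv2.resize(t[160:320,245:355],None,fx=1.8,fy=1.8)]),cv2.resize(w[60:300,150:450],(594,300))]))
```

```text
[0.63161931 0.22524825 0.20055848] [ 0.15490281 -0.86308774 -0.37206189]
```

View pics/f.png

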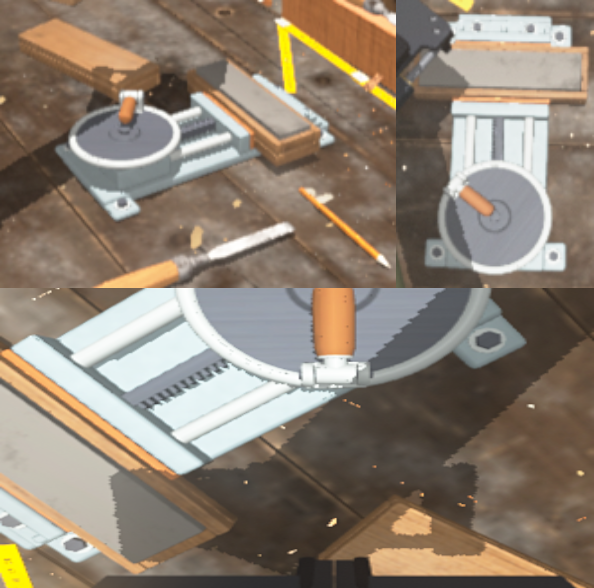

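The grip lies flat from its lugs to the hub, the stone sits square between both jaws, and the lid, chisel and pencil are in place. The robot is clear, so I'm handing in.

```bash
python3 -c "
from cell import env
print(env.sign_off())"
```

```text
the job is handed in; nothing more can be done
None
```

I handed the job in at about 28 s of the 72 s allowed; the hand-in call returned no verdict. The oilstone is clamped square between the jaws, the grip is folded flat again, and the lid, chisel and pencil look undisturbed. Cranking peaked at 13.8 N at the grip, above the 7–12 N firm-hold range but under the 16 N bruise point, so I eased off at once.

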